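# Tighten a microscope column's lock collar with a pin spanner

## Task

Tighten the lock collar at the foot of the microscope column: take the pin spanner off its rest, set both of its pins fully into two opposite holes of the collar before turning, and swing it clockwise (seen from above) until the collar comes up against its stop and its red line meets the red line on the flange. Then draw the spanner clear and lay it back on its rest, pins down and with the handle lying level in both notches. Do not shove or tip the board rack, the solder spool or the cup.

Things in the scene. Friction and masses are not known exactly. Their poses are not given: they have to be found in the camera images.
- stand: Fixed microscope stand: white base plate 18 mm thick; near its rear a steel column, 32 mm in diameter, 226 mm high. Origin on the column's axis at bench level, x to the rear, z up. The plate reaches 170 mm to -x, 60 mm to +x, 90 mm to each side. Round the column's foot a dark fixed flange, 112 mm in diameter, top 24 mm above the bench, with a red line on top at +x.
- collar (a joint): Angle of the lock collar about the column, rad. 0 is fully tight: a hard stop, where its red line meets the flange's red line. It starts loose, at -1.3 to -0.87; turning clockwise seen from above raises it towards 0. It turns stiffly (friction about 0.45 N m), stays where it is left, and does not rise or sink.
- collar_top (a point): Centre of the aluminium collar's top face, on the column's axis, 42 mm above the bench; turns with the collar, z up, x towards its red line. Collar 90 mm in diameter, 18 mm high. Six round holes, 11 mm in diameter, chamfered 1.5 mm, 10 mm deep, in its top face on a circle of 31 mm radius, at 30, 90, 150, 210, 270, 330 degrees from x.
- collar_mark (a point): Point on the collar's red line, on its top face, 42.5 mm from the axis, along x of collar_top.
- spanner: Pin spanner, loose, rigid, 198 mm long, about 0.4 kg: teal handle, short crank down, dark steel fork with a pin down under each tip. Origin at the middle of the grip, in the middle of the handle's width (20 mm, y) and thickness (14 mm, z); x along the handle to the fork, z up. Straight handle from x = -80 to +58 mm, teal to +38. Centre of mass near x = 17 mm.
- fork (a point): Midpoint between the roots of the two pins, at spanner x = 110, z = -20 mm, level with the underside of the fork (6 mm thick, 78 mm wide). The jaw is open to +x, 48 mm wide inside, from x = 83 to the tips at 118 mm, and passes round the column from the side. With both pins fully in, this point lies on the centre of the collar's top face.
- pin_a (a point): Centre of the tip of the pin at spanner x = 110, y = +31, z = -28 mm. Pins are 8 mm in diameter and 8 mm long, tapered to 4 mm at the tip over the last 3 mm.
- pin_b (a point): Centre of the tip of the other pin, at spanner x = 110, y = -31, z = -28 mm. The two pins are alike.
- rest: Blue spanner rest, fixed, left or right of the stand: foot 130 x 74 x 8 mm and two uprights 8 mm thick at x = -40 and +40 mm, each with a notch 26 mm wide, flared above, floor 50 mm above the bench; horns reach 70 mm, 52 mm wide overall. Origin under the foot's centre; x along the handle, at the start towards the fork. Spanner laid in it: its origin 57 mm above this one.
- pcb_rack: Rack of green circuit boards on a yellow base, loose, 130 x 85 x 62 mm high, 0.45 kg; origin at the centre of its underside. Not to be disturbed.
- spool: Solder spool, red flanges, standing on end, loose, 60 mm in diameter, 55 mm high; origin at the centre of its underside. Not to be disturbed.
- cup: Yellow plastic cup, loose, 72 mm across the rim, 95 mm high; origin at the centre of its underside. Not to be disturbed.
Not all that is in view belongs to the job. Of the things that look like the spanner, the largest one is meant.

How it is judged (in metres and radians):
On the way, in this order (a step that is already met when the one before it is completed fails the run):
1. the spanner is lifted off its rest (at least 25 mm up) (z of spanner in the frame of rest above 0.082 m), for 0.1 s.
2. both pins are more than 5 mm deep in opposite holes and the collar has not yet been turned (its red line less than 7 mm from where it was) (z of each of pin_a, pin_b in the frame of collar_top below -0.005 m and horizontal distance between fork and collar_top below 0.006 m and distance of collar_mark from where it was at the start of the episode below 0.007 m), for 0.2 s.
3. the collar is turned to within 5 degrees of its stop with both pins in their holes (z of each of pin_a, pin_b in the frame of collar_top below -0.005 m and horizontal distance between fork and collar_top below 0.006 m and value of joint collar above -0.09 rad), for 0.2 s.
At the end, for the whole second after the job is handed in: The collar is within 5 degrees (0.09 rad) of its stop. The spanner lies still on its rest, pins down, handle in both notches: level within 6 degrees, origin within 16 mm of the rest's middle along the handle, 8 mm across, 4 mm in height, handle within 9 degrees of the rest's x axis (value of joint collar above -0.09 rad and x of spanner in the frame of rest between -0.016 and 0.016 m and y of spanner in the frame of rest between -0.008 and 0.008 m and z of spanner in the frame of rest between 0.053 and 0.061 m and angle between the x axis of spanner and the x axis of rest, either way round below 0.15 rad and angle between spanner's own z axis and vertical below 0.1 rad and linear speed of spanner below 0.02 m/s); the robot touches nothing.
It fails at once if the rack of circuit boards is shoved more than 20 mm or tipped (distance of pcb_rack from where it was at the start of the episode above 0.02 m or angle between pcb_rack's own z axis and vertical above 0.3 rad).
It fails at once if the solder spool is shoved more than 20 mm or tipped (distance of spool from where it was at the start of the episode above 0.02 m or angle between spool's own z axis and vertical above 0.3 rad).
It fails at once if the yellow cup is shoved more than 20 mm or tipped (distance of cup from where it was at the start of the episode above 0.02 m or angle between cup's own z axis and vertical above 0.3 rad).
It also fails if it takes over 72 s, if anything falls off the work surface, if the arm or the gripper's body presses on something with over 40 N, if the wrist force passes 120 N, or if a joint passes its speed limit or range.

## Robot

A 6-joint arm with a two-finger parallel gripper is mounted at the origin on the work surface. World frame = base frame: x ahead of the robot, y to its left, z up, the work surface at z = 0. Lengths are in m, angles in degrees, forces in N, time in s.
With the tool pointing down it reaches from about 0.35 to 0.875 m from the base axis. Payload 4.2 kg.
Tool frame: the origin (TCP) lies midway between the tips of the shut fingers; the grasp point (between the pads) lies r.pinch_z behind it (r.pinch_z is the distance from the TCP to the grasp point, in m); z points along the fingers, y is the direction in which the jaws open and shut (so a half turn about z gives the same grasp; the last joint's range is limited). The gripper opens to 87 mm and grips with 3 to 60 N. Pads are 19 mm wide; open, the fingers measure 117 mm over their backs; the gripper's body (75 mm by 190 mm) begins 51 mm behind the grasp point.
Start: joints at [-60.413, 22.042, 0.453, 0, -68.411, -14.817], TCP at [0.159, -0.604, 0.223] pointing down, gripper open.
Joint ranges: [-179.83, 179.83], [-69.29, 118.12], [-61.27, 80.66], [-181.25, 117.63], [-171.15, -9.14], [-177.46, 177.46]. Speed limits (degrees/s): [159.86, 159.86, 180, 180, 180, 180].

## Interface

Orientations are given as a 3x3 rotation matrix whose columns are the frame's x, y, z axes.
In Python, from station import r gives the robot as it stands. The module is installed in compiled form; this text tells all that it offers.
- The arm moves only by the tool play_rows, never from a script. Its argument "deltas" is a list of rows, each a list of 7 numbers: the shift along the tool's x, y, z in units of 25 mm (1.0 is 25 mm), then the turn, a rotation vector about the tool's x, y, z in units of 5 degrees (1.0 is 5 degrees), then the finger opening in mm, from 0 to 87. In form: [[tx, ty, tz, wx, wy, wz, fingers], ...]. A call has 1 to 12 rows; each row is the pose to reach, as a shift and turn from the pose commanded when the call began, along the tool's axes at that moment; what a row does not reach only later rows make up. A row lasts 1/10 s, in which the tool goes at most 50 mm and 8.59 degrees, less where a joint would pass 70% of its speed; a pose out of reach is approached as far as the arm can. A call with a gripper value outside its range is refused whole. The fingers move at their own pace and stop on an object; the grip force is fixed at half the most. Time passes only in rows, so rows that repeat a pose let the fingers close. It gives the time, the measured TCP pose, the force and the opening at its end, in the units of the state.
- r.sense(): the state, without advancing time (a new reading comes with each control period).
- r.capture(name): name is "scene" or "top" or "wrist"; returns a dict with "pixels" (400x640x3 uint8, red, green, blue), "camera_matrix" (3x3 intrinsics, pixels), "R" (3x3) and "t" (3): a world point X has camera coordinates R X + t; the wrist camera has in their place "T_tool_cam" (4x4, takes a point from camera to tool coordinates, whose origin is the TCP and whose axes are the flange's). Camera axes: x right, y down, z forward; pixel columns grow to the right and rows downward; lengths in m; the calibration is good to about 2 mm. A picture is of the moment at which its call begins: read the wrist's pose just before it. There is no depth.
- r.finish_job(): hands the job in, once; it reports no verdict.
Trained networks look in the newest picture that a camera, given by its name, has taken for a name from the list of things; names that differ only in an ending like _2 or _b are one class to them, and where a whole thing is asked for, a point or a joint stands for the part that bears it (a point fixed in the world has none). Each returns a list of dicts, best first, with "score" (0 to 1); they miss things now and then, are a little off and sometimes report something else, mostly with a low value. They report only what shows in the picture. A call takes as long as a camera call. They do not tell look-alikes from the thing itself.
- r.spot_in(camera, target): "centre" ([x, y, z] in m, in world coordinates, good to about 4 mm: the middle of the surface that is visible of it).
- r.cut_out(camera, target): "region" (400x640 bool, what is visible of it).
The state is a dict: "time_s": time; "joints": joint angles; "joint_velocities": joint speeds; "effort": joint torques, N m; "tcp_pos": TCP position; "ee_rot": TCP orientation; "wrist_force": force on the tool from outside, world axes, zero at the start; "moment": the same for the moment, N m; "gripper_width": opening from 0.0 (shut) to 1.0 (fully open).
Only numpy, scipy, OpenCV 4.12 (cv2) and the standard library are available. Lean on these libraries where they do the work, as an engineer would, in place of code of your own. Each camera call takes 0.05 s, during which the arm holds its last target.

## Working session

There is one attempt and no reset: what is moved stays moved. The work goes in short steps, Python scripts to look and compute and a tool call to move; the robot and the scene stay as the last step left them, time stands still between calls to the robot, and variables do not carry over. Pictures are saved under pics/ and viewed, and the job is handed in when it is done.

Besides the shell and the picture viewer there is one more tool, called after ">>>" as name(argument=value, ...), one argument or row to a line, values as JSON. play_rows: Moves the arm, as the interface text tells. Its arguments: {"type":"object","properties":{"deltas":{"type":"array","items":{"type":"array","items":{"type":"number"}}}},"required":["deltas"]}

```bash
mkdir -p pics
cat > h.py <<'E'
from station import r
import numpy as np, cv2
def cap(n,f=None):
    s=r.sense(); c=r.capture(n)
    if n=='wrist':
        T=np.array(c['T_tool_cam']); Rt=np.array(s['ee_rot']); 
        Rwc=Rt@T[:3,:3]; twc=Rt@T[:3,3]+np.array(s['tcp_pos'])
        c['R']=Rwc.T; c['t']=-Rwc.T@twc
    for k in('R','t','camera_matrix'): c[k]=np.array(c[k])
    if f: cv2.imwrite('pics/'+f,cv2.cvtColor(c['pixels'],cv2.COLOR_RGB2BGR))
    return c
def proj(c,X):
    X=np.atleast_2d(X); p=X@c['R'].T+c['t']; q=p@c['camera_matrix'].T
    return q[:,:2]/q[:,2:]
def back(c,uv,z):
    uv=np.atleast_2d(uv); d=np.c_[uv,np.ones(len(uv))]@np.linalg.inv(c['camera_matrix']).T@c['R']
    o=-c['R'].T@c['t']; k=(z-o[2])/d[:,2]
    return o+k[:,None]*d
E
python3 - <<'E'
from h import *
print(r.sense(), r.pinch_z)
for n in('scene','top','wrist'):
    c=cap(n,n+'0.png'); print(n,(-c['R'].T@c['t']).round(3),c['camera_matrix'][0,0])
    for t in('stand','collar','spanner','rest','pcb_rack','spool','cup'):
        print(t,[(np.round(d['centre'],3).tolist(),round(d['score'],2)) for d in r.spot_in(n,t)][:4])
E
```

```text
{'time_s': 0.0, 'joints': array([-6.04137164e+01,  2.20924489e+01,  3.78098929e-01, -2.90653732e-02,
       -6.84105734e+01, -1.48166782e+01]), 'joint_velocities': array([ 0.08046015, -0.03912644, -0.0626569 ,  0.07356661, -0.05687235,
       -0.08386104]), 'effort': array([-3.28072792e-04, -3.90661061e+01,  1.87402904e+01,  4.21990603e+00,
        1.10300398e-02, -1.86458001e-04]), 'tcp_pos': array([ 0.1591945 , -0.60375271,  0.22143015]), 'ee_rot': array([[-9.67006428e-01, -2.54751102e-01, -6.66282752e-04],
       [-2.54751953e-01,  9.67004090e-01,  2.12889196e-03],
       [ 1.01960573e-04,  2.22838904e-03, -9.99997512e-01]]), 'wrist_force': array([0.57801158, 0.56169742, 0.7343685 ]), 'moment': array([-0.05179183, -0.00775125, -0.06148998]), 'gripper_width': 0.9953524427122719} 0.0187
scene [0.963 0.568 1.234] 435.7820991900495
stand [([0.549, 0.012, 0.017], 0.71)]
collar [([0.534, 0.31, 0.06], 0.2)]
spanner [([0.536, 0.31, 0.057], 0.88)]
rest [([0.486, 0.315, 0.005], 0.73)]
pcb_rack [([0.483, -0.308, 0.046], 0.78), ([0.73, -0.198, 0.055], 0.36)]
spool [([0.733, -0.197, 0.055], 0.62), ([0.538, 0.308, 0.06], 0.31)]
cup [([0.718, 0.207, 0.058], 0.62), ([0.534, 0.307, 0.06], 0.44)]
top [0.318 0.033 1.212] 486.5284710430105
stand [([0.522, -0.014, 0.021], 0.55)]
collar [([0.567, 0.0, 0.049], 0.82)]
spanner [([0.506, 0.48, 0.011], 0.95), ([0.52, 0.298, 0.066], 0.94), ([0.317, 0.241, 0.006], 0.81), ([0.73, -0.208, 0.054], 0.73)]
rest [([0.482, 0.291, 0.009], 0.95)]
pcb_rack [([0.466, -0.316, 0.008], 0.67)]
spool [([0.728, -0.21, 0.053], 0.61)]
cup [([0.737, 0.216, 0.06], 0.67)]
wrist [ 0.08  -0.624  0.384] 303.90052200737574
stand []
collar []
spanner []
rest []
pcb_rack []
spool []
cup []
```

View pics/scene0.png

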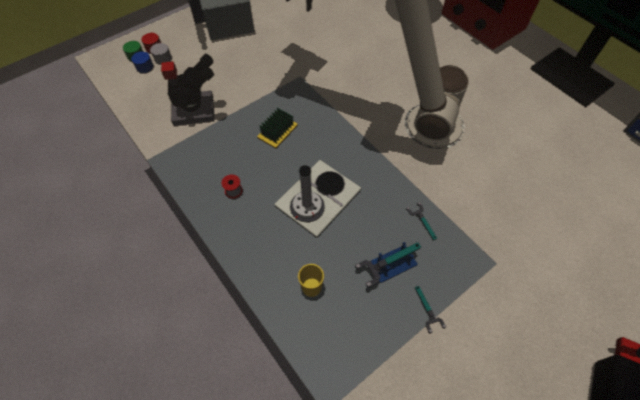

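View pics/top0.png

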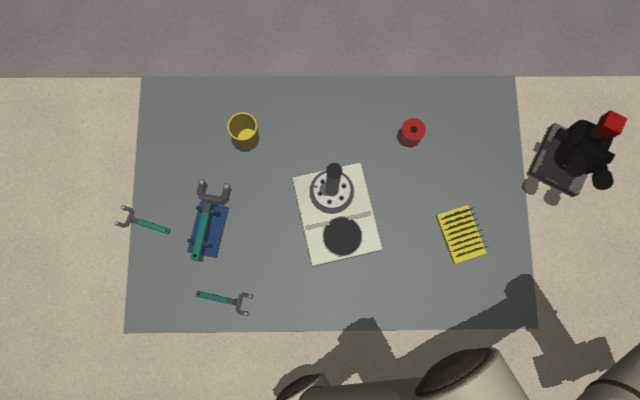

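Run:
```python
from h import *
c=cap('top')
a=c['pixels'][160:320,100:270]; b=c['pixels'][150:270,280:400]
a=cv2.resize(a,(510,480),interpolation=cv2.INTER_CUBIC)
b=cv2.resize(b,(480,480),interpolation=cv2.INTER_CUBIC)[:, :280]
cv2.imwrite('pics/crop1.png',cv2.cvtColor(np.hstack([a,b]),cv2.COLOR_RGB2BGR))
```

```text
(no output)
```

View pics/crop1.png

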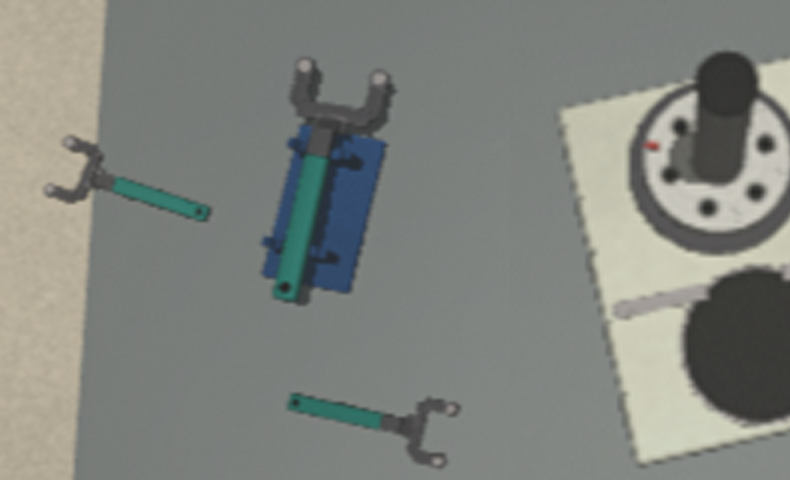

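Run:
```python
from h import *
c=cap('wrist','wrist1.png'); print(np.round(c['T_tool_cam'],4), c['camera_matrix'])
t=cap('top')
print(back(t,[[293,178],[360,164],[382,250],[312,265]],0.018).round(4))
print(back(t,[[299,186]],0.042), )
# rest foot corners in crop: /3 + (100,160)
print(back(t,np.array([[386,142],[352,292],[263,277]])/3+[100,160],0.008).round(4))
print(back(t,np.array([[304,66],[379,78]])/3+[100,160],0.043).round(4))
print(back(t,np.array([[286,290]])/3+[100,160],0.064).round(4))
```

```text
[[ 2.000e-04 -9.568e-01 -2.907e-01  8.160e-02]
 [ 1.000e+00  2.000e-04  3.000e-04  1.700e-03]
 [-2.000e-04 -2.907e-01  9.568e-01 -1.619e-01]
 [ 0.000e+00  0.000e+00  0.000e+00  1.000e+00]] [[303.90052201   0.         315.39790943]
 [  0.         303.90052201 198.76098049]
 [  0.           0.           1.        ]]
[[ 0.6114  0.0948  0.018 ]
 [ 0.6468 -0.0752  0.018 ]
 [ 0.428  -0.124   0.018 ]
 [ 0.3931  0.048   0.018 ]]
[[0.58509463 0.07873922 0.042     ]]
[[0.5393 0.2562 0.008 ]
 [0.4147 0.2804 0.008 ]
 [0.4276 0.3535 0.008 ]]
[[0.5966 0.3185 0.043 ]
 [0.5861 0.257  0.043 ]]
[[0.4122 0.3203 0.064 ]]
```

View pics/wrist0.png

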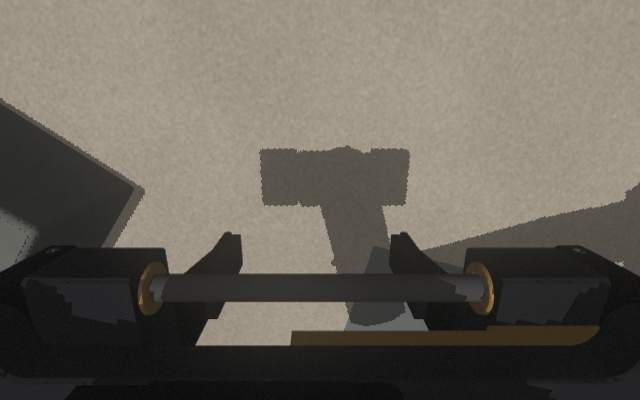

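```bash
cat >> h.py <<'E'
from scipy.spatial.transform import Rotation as Ro
def tgt(az):  # tool down, tool x at az deg
    a=np.radians(az); x=np.array([np.cos(a),np.sin(a),0]); z=np.array([0,0,-1.]); return np.c_[x,np.cross(z,x),z]
def delta(p,az):
    s=r.sense(); R=np.array(s['ee_rot']); d=R.T@(np.array(p)-s['tcp_pos'])/0.025
    w=np.degrees(Ro.from_matrix(R.T@tgt(az)).as_rotvec())/5
    print('delta',d.round(3),w.round(3),'t',s['time_s'])
def st():
    s=r.sense(); R=s['ee_rot']; print('t',round(s['time_s'],2),'tcp',s['tcp_pos'].round(4),'az',np.degrees(np.arctan2(R[1,0],R[0,0])).round(2),'z',R[:,2].round(4),'F',s['wrist_force'].round(1),'M',s['moment'].round(2),'g',round(s['gripper_width'],3),'j',s['joints'].round(0))
E
python3 -c "
from h import *
delta([.56,.30,.32],169.5)"
```

```text
delta [-24.719  30.891  -3.898] [-0.     0.     5.054] t 1.35
```

>>> play_rows(
  deltas=[
    [-1,1.2,-4,0,0,0.5,87],
    [-4,5,-4,0,0,1,87],
    [-24.7,30.9,-3.9,0,0,5,87],
    [-24.7,30.9,-3.9,0,0,5,87],
    [-24.7,30.9,-3.9,0,0,5,87],
    [-24.7,30.9,-3.9,0,0,5,87],
    [-24.7,30.9,-3.9,0,0,5,87],
    [-24.7,30.9,-3.9,0,0,5,87],
    [-24.7,30.9,-3.9,0,0,5,87],
    [-24.7,30.9,-3.9,0,0,5,87],
    [-24.7,30.9,-3.9,0,0,5,87],
    [-24.7,30.9,-3.9,0,0,5,87],
  ],
)

```text
time_s: 2.55
tcp_pos: [0.3856, -0.0923, 0.3053]
ee_rot: [[-0.984, 0.177, 0.002], [0.177, 0.984, 0.0], [-0.002, 0.001, -1.0]]
wrist_force: [1.0, 0.1, 0.4]
gripper_width: 0.998
```

```bash
python3 -c "
from h import *
st();delta([.56,.30,.32],169.5)"
```

```text
t 2.55 tcp [ 0.3856 -0.0923  0.3053] az 169.79 z [ 1.9e-03  2.0e-04 -1.0e+00] F [1.  0.1 0.4] M [-0.09 -0.14 -0.03] g 0.998 j [  10.   -5.  -20.    0.  -74. -111.]
delta [-4.086 16.679 -0.573] [0.006 0.021 0.059] t 2.55
```

>>> play_rows(
  deltas=[
    [-4.1,16.7,-0.6,0,0,0,87],
    [-4.1,16.7,-0.6,0,0,0,87],
    [-4.1,16.7,-0.6,0,0,0,87],
    [-4.1,16.7,-0.6,0,0,0,87],
    [-4.1,16.7,-0.6,0,0,0,87],
    [-4.1,16.7,-0.6,0,0,0,87],
    [-4.1,16.7,-0.6,0,0,0,87],
    [-4.1,16.7,-0.6,0,0,0,87],
    [-4.1,16.7,-0.6,0,0,0,87],
    [-4.1,16.7,-0.6,0,0,0,87],
    [-4.1,16.7,-0.6,0,0,0,87],
    [-4.1,16.7,-0.6,0,0,0,87],
  ],
)

```text
time_s: 3.75
tcp_pos: [0.5601, 0.2975, 0.3199]
ee_rot: [[-0.984, 0.178, 0.0], [0.178, 0.984, -0.0], [-0.0, -0.0, -1.0]]
wrist_force: [-0.4, -1.0, 0.4]
gripper_width: 0.997
```

```bash
python3 -c "
from h import *
st();cap('wrist','w2.png');cap('scene','s2.png')"
```

```text
t 3.75 tcp [0.5601 0.2975 0.3199] az 169.74 z [ 1.e-04 -1.e-04 -1.e+00] F [-0.4 -1.   0.4] M [-0.06 -0.03 -0.04] g 0.997 j [  43.   20.   12.    0.  -81. -143.]
```

View pics/w2.png

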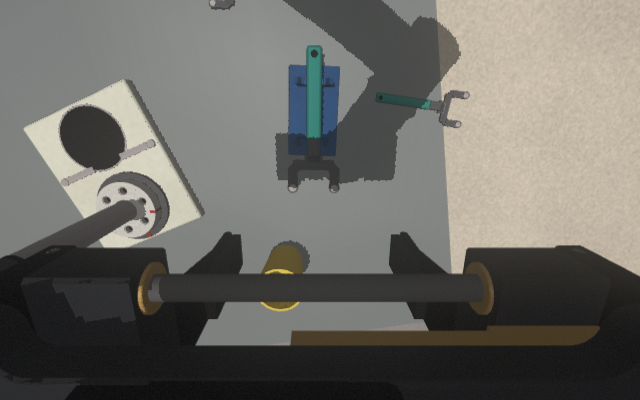

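View pics/s2.png

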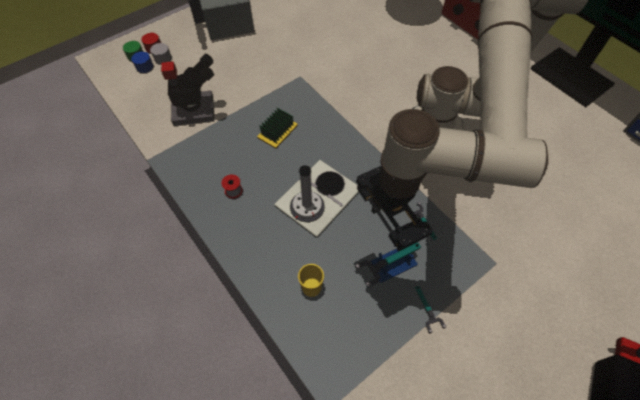

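Run:
```python
from h import *
c=cap('wrist')
im=c['pixels']
hsv=cv2.cvtColor(im,cv2.COLOR_RGB2HSV)
m=((hsv[...,0]>75)&(hsv[...,0]<98)&(hsv[...,1]>110)).astype(np.uint8)
m[:, :280]=0;m[:,350:]=0
ys,xs=np.where(m);print(len(xs),xs.min(),xs.max(),ys.min(),ys.max())
# sub-row mid at handle width
for y in range(60,135,15):
    q=xs[ys==y]; print(y,q.min(),q.max(), back(c,[[ (q.min()+q.max())/2,y]],.064).round(4))
rt=cv2.minAreaRect(np.c_[xs,ys].astype(np.float32)); b=cv2.boxPoints(rt); print(back(c,b,.064).round(4))
a=cv2.resize(im[30:200,270:360],None,fx=3.5,fy=3.5,interpolation=cv2.INTER_CUBIC)
d=cv2.resize(im[150:250,70:190],None,fx=4,fy=4,interpolation=cv2.INTER_CUBIC)
o=np.zeros((600,800,3),np.uint8);o[:a.shape[0],:a.shape[1]]=a;o[:d.shape[0],320:]=d
cv2.imwrite('pics/crop2.png',o[...,::-1])
```

```text
1268 307 321 46 137
60 307 321 [[0.4241 0.3212 0.064 ]]
75 307 321 [[0.4414 0.318  0.064 ]]
90 307 321 [[0.4592 0.3148 0.064 ]]
105 307 320 [[0.4774 0.3108 0.064 ]]
120 307 320 [[0.4962 0.3073 0.064 ]]
[[0.4068 0.3155 0.064 ]
 [0.4099 0.3326 0.064 ]
 [0.52   0.3133 0.064 ]
 [0.5166 0.2947 0.064 ]]
```

View pics/crop2.png

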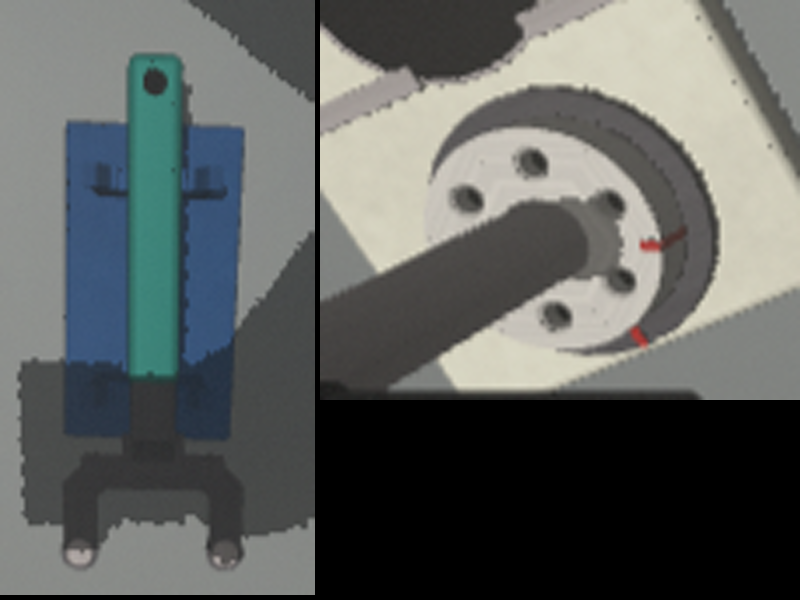

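```bash
cat > fit.py <<'E'
from h import *
from scipy.optimize import least_squares
def fit(c,px,mk=None,x0=(0.57,0,75)):
    P=back(c,px,0.042)[:,:2]
    def res(v):
        a=np.degrees(np.arctan2(P[:,1]-v[1],P[:,0]-v[0]))-v[2]
        k=np.round((a-30)/60)*60+30
        th=np.radians(v[2]+k); return np.r_[P[:,0]-v[0]-.031*np.cos(th),P[:,1]-v[1]-.031*np.sin(th)]
    s=least_squares(res,x0,x_scale=[.01,.01,10]); print('collar',s.x.round(4),'res mm',(s.fun*1e3).round(1))
    if mk is not None:
        M=back(c,mk,.042)[0,:2]-s.x[:2]; print('mark r',np.hypot(*M).round(4),'az',np.degrees(np.arctan2(M[1],M[0])).round(1))
    return s.x
E
python3 - <<'E'
from fit import *
c=cap('wrist')
f=lambda a:(np.array(a,float)-[320,0])/4+[70,150]
v=fit(c,f([(531,163),(467,198),(610,203),(621,279),(556,315)]),f([(650,245)]))
F=back(c,f([(640,337)]),.024)[0,:2]-v[:2];print('flange mark',np.hypot(*F),np.degrees(np.arctan2(F[1],F[0])))
g=lambda a:np.array(a,float)/3.5+[270,30]
p=back(c,g([(80,553),(225,553)]),.043);print(p.round(4),np.linalg.norm(p[0]-p[1]))
print(back(c,g([(155,81),(155,55)]),.064).round(4))
rc=back(c,g([(67,122),(244,128),(230,437),(65,432)]),.008);print(rc.round(4),rc.mean(0))
t=cap('top'); tf=lambda a:(np.array(a,float)-[510,0])/4+[280,150]
fit(t,tf([(681,127),(670,175),(708,207),(756,192),(766,144)]),tf([(651,145)]))
E
```

```text
collar [5.77200e-01 8.00000e-04 7.80551e+01] res mm [ 0.5 -0.4  0.  -0.2  0.  -0.5  0.2  0.2  0.3 -0.2]
mark r 0.0401 az 76.6
flange mark 0.0520571887833675 11.807871425354216
[[0.5885 0.2591 0.043 ]
 [0.5995 0.32   0.043 ]] 0.06193277627982259
[[0.4164 0.3231 0.064 ]
 [0.4081 0.3246 0.064 ]]
[[0.4167 0.2861 0.008 ]
 [0.4319 0.3573 0.008 ]
 [0.5566 0.3314 0.008 ]
 [0.5413 0.2593 0.008 ]] [0.48661839 0.30853017 0.008     ]
collar [ 5.74900e-01 -2.60000e-03  7.77767e+01] res mm [-0.3 -0.2  0.4  0.1 -0.  -0.2  0.2  0.1  0.  -0.1]
mark r 0.0423 az 77.3
```

```bash
python3 -c "
from h import *
st();delta([.4905,.309,.12],169.3);delta([.4905,.309,.038],169.3)"
```

```text
t 4.0 tcp [0.5602 0.2975 0.3203] az 169.73 z [ 8.e-04  7.e-04 -1.e+00] F [0.8 0.5 0. ] M [-0.06 -0.03 -0.03] g 0.999 j [  43.   20.   12.   -0.  -81. -143.]
delta [ 2.831 -0.053  8.012] [0.009 0.007 0.085] t 4.0
delta [ 2.833 -0.056 11.292] [0.009 0.007 0.085] t 4.0
```

>>> play_rows(
  deltas=[
    [1.4,0,2,0,0,0.1,87],
    [2.83,-0.05,4,0,0,0.1,87],
    [2.83,-0.05,6,0,0,0.1,87],
    [2.83,-0.05,8,0,0,0.1,87],
    [2.83,-0.05,9,0,0,0.1,87],
    [2.83,-0.05,10,0,0,0.1,87],
    [2.83,-0.05,11,0,0,0.1,87],
    [2.83,-0.05,11.29,0,0,0.1,87],
    [2.83,-0.05,11.29,0,0,0.1,87],
    [2.83,-0.05,11.29,0,0,0.1,87],
  ],
)

```text
time_s: 5.0
tcp_pos: [0.4914, 0.3103, 0.0387]
ee_rot: [[-0.983, 0.186, 0.002], [0.186, 0.983, 0.002], [-0.002, 0.002, -1.0]]
wrist_force: [-0.2, 0.1, 0.2]
gripper_width: 1.005
```

```bash
python3 -c "
from h import *
st();cap('wrist','w3.png')"
```

```text
t 5.0 tcp [0.4914 0.3103 0.0387] az 169.28 z [ 0.0019  0.0016 -1.    ] F [-0.2  0.1  0.2] M [ 0.    0.01 -0.08] g 1.005 j [  48.   29.  -19.    0.  -42. -149.]
```

View pics/w3.png

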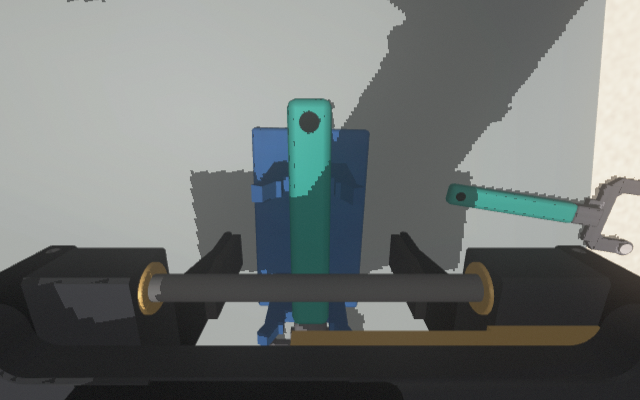

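```bash
python3 -c "
from h import *
c=cap('wrist');s=r.sense()
for y,x0,x1 in((150,288,330),(200,290,330),(110,288.5,331)):
    P=back(c,[[x0,y],[x1,y]],.064); print(y,((P-s['tcp_pos'])@s['ee_rot']).round(4))
P=back(c,[[309,122],[309,99]],.064);print(P,((P-s['tcp_pos'])@s['ee_rot']).round(4))
"
```

```text
150 [[ 0.0634 -0.0114 -0.0251]
 [ 0.0634  0.0075 -0.025 ]]
200 [[ 0.04   -0.011  -0.025 ]
 [ 0.04    0.0078 -0.025 ]]
110 [[ 0.0807 -0.0107 -0.0251]
 [ 0.0807  0.0077 -0.025 ]]
[[0.41672606 0.32265595 0.064     ]
 [0.4073558  0.32448731 0.064     ]] [[ 0.0756 -0.0019 -0.0251]
 [ 0.0852 -0.0018 -0.0251]]
```

>>> play_rows(
  deltas=[
    [0,-0.05,0,0,0,0,87],
    [0,-0.05,0,0,0,0,40],
    [0,-0.05,0,0,0,0,25],
    [0,-0.05,0,0,0,0,10],
    [0,-0.05,0,0,0,0,10],
    [0,-0.05,0,0,0,0,10],
    [0,-0.05,0,0,0,0,10],
    [0,-0.05,0,0,0,0,10],
    [0,-0.05,0,0,0,0,10],
  ],
)

```text
time_s: 6.0
tcp_pos: [0.4903, 0.3085, 0.0373]
ee_rot: [[-0.983, 0.186, -0.0], [0.186, 0.983, -0.0], [0.0, -0.0, -1.0]]
wrist_force: [-0.3, 0.5, -0.3]
gripper_width: 0.355
```

```bash
python3 -c "
from h import *
st()
c=cap('wrist','w4.png');s=r.sense()
hsv=cv2.cvtColor(c['pixels'],cv2.COLOR_RGB2HSV); m=(hsv[...,0]>75)&(hsv[...,0]<98)&(hsv[...,1]>110); m[:,360:]=0
for y in (115,150,200,240):
    q=np.where(m[y])[0]; P=back(c,[[q.min()-.5,y],[q.max()+.5,y]],.064); print(y,((P-s['tcp_pos'])@s['ee_rot']).round(4).tolist())
"
```

```text
t 6.0 tcp [0.4903 0.3085 0.0373] az 169.27 z [-0.e+00 -1.e-04 -1.e+00] F [-0.3  0.5 -0.3] M [-0.02  0.    0.01] g 0.355 j [  48.   29.  -19.    0.  -42. -149.]
115 [[0.0787, -0.0093, -0.0267], [0.0787, 0.0091, -0.0267]]
150 [[0.0637, -0.0097, -0.0267], [0.0637, 0.0098, -0.0267]]
200 [[0.0405, -0.0097, -0.0267], [0.0405, 0.0098, -0.0267]]
240 [[0.0202, -0.0097, -0.0267], [0.0202, 0.0097, -0.0267]]
```

>>> play_rows(
  deltas=[
    [0,0,0,0,0,0,10],
    [0,0,0,0,0,0,10],
    [0,0,0,0,0,0,10],
    [0,0,0,0,0,0,10],
    [0,0,0,0,0,0,10],
    [0,0,0,0,0,0,10],
  ],
)

```text
time_s: 6.65
tcp_pos: [0.4902, 0.3082, 0.0373]
ee_rot: [[-0.982, 0.186, -0.0], [0.186, 0.982, -0.0], [0.0, -0.001, -1.0]]
wrist_force: [0.6, -1.6, 0.4]
gripper_width: 0.225
```

```bash
python3 -c "
from h import *
st()
c=cap('wrist','w5.png');s=r.sense()
hsv=cv2.cvtColor(c['pixels'],cv2.COLOR_RGB2HSV); m=(hsv[...,0]>75)&(hsv[...,0]<98)&(hsv[...,1]>110); m[:,360:]=0
for y in (115,150,200,240):
    q=np.where(m[y])[0]; P=back(c,[[q.min()-.5,y],[q.max()+.5,y]],.064); print(y,((P-s['tcp_pos'])@s['ee_rot']).round(4).tolist())
q=np.where(m[:,309])[0][0]; print(q,((back(c,[[309,q-.5]],.064)-s['tcp_pos'])@s['ee_rot']).round(4).tolist())
"
```

```text
t 6.65 tcp [0.4902 0.3082 0.0373] az 169.26 z [-4.e-04 -5.e-04 -1.e+00] F [ 0.6 -1.6  0.4] M [-0.5   0.06  0.  ] g 0.225 j [  48.   29.  -19.    0.  -42. -149.]
115 [[0.0787, -0.008, -0.0267], [0.0787, 0.0104, -0.0267]]
150 [[0.0637, -0.0083, -0.0267], [0.0637, 0.0112, -0.0267]]
200 [[0.0405, -0.0088, -0.0267], [0.0405, 0.0107, -0.0267]]
240 [[0.0202, -0.0087, -0.0267], [0.0202, 0.0107, -0.0267]]
101 [[0.0846, -0.0018, -0.0267]]
```

>>> play_rows(
  deltas=[
    [0,0,-0.4,0,0,0,10],
    [0,0,-1,0,0,0,10],
    [0,0,-1.8,0,0,0,10],
    [0,0,-2.6,0,0,0,10],
    [0,0,-3.4,0,0,0,10],
    [0,0,-4.2,0,0,0,10],
    [0,0,-4.8,0,0,0,10],
    [0,0,-4.8,0,0,0,10],
    [0,0,-4.8,0,0,0,10],
  ],
)

```text
time_s: 7.6
tcp_pos: [0.4896, 0.3083, 0.1567]
ee_rot: [[-0.982, 0.187, -0.001], [0.187, 0.982, 0.0], [0.001, -0.0, -1.0]]
wrist_force: [0.6, -0.0, -4.4]
gripper_width: 0.225
```

```bash
python3 -c "
from h import *
st();cap('wrist','w6.png');delta([.391,-.0605,.157],197.9)"
```

```text
t 7.6 tcp [0.4896 0.3083 0.1567] az 169.25 z [-1.2e-03  1.0e-04 -1.0e+00] F [ 0.6 -0.  -4.4] M [-0.03  0.06 -0.07] g 0.225 j [  48.   21.  -12.   -0.  -58. -149.]
delta [ 1.1160e+00 -1.5215e+01 -1.3000e-02] [-0.011 -0.026 -5.731] t 7.65
```

View pics/w6.png

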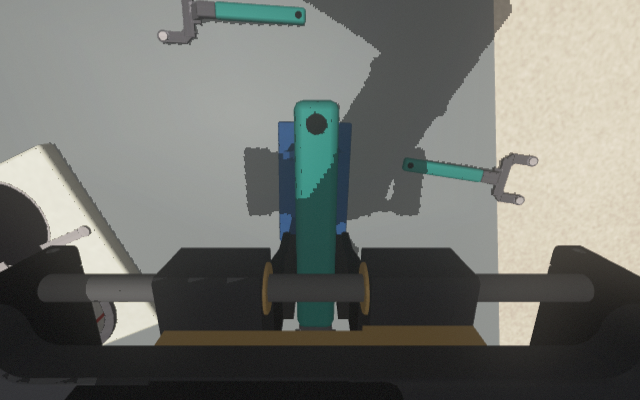

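>>> play_rows(
  deltas=[
    [0.1,-1,0,0,0,-0.4,10],
    [0.2,-2.5,0,0,0,-1,10],
    [0.3,-4.2,0,0,0,-1.7,10],
    [0.5,-6,0,0,0,-2.4,10],
    [0.6,-7.8,0,0,0,-3,10],
    [0.7,-9.6,0,0,0,-3.7,10],
    [0.9,-11.4,0,0,0,-4.4,10],
    [1,-13,0,0,0,-5,10],
    [1.1,-14.3,0,0,0,-5.5,10],
    [1.12,-15.2,0,0,0,-5.73,10],
    [1.12,-15.2,0,0,0,-5.73,10],
    [1.12,-15.2,0,0,0,-5.73,10],
  ],
)

```text
time_s: 8.85
tcp_pos: [0.3914, -0.0601, 0.1567]
ee_rot: [[-0.952, -0.306, -0.001], [-0.306, 0.952, -0.0], [0.001, 0.0, -1.0]]
wrist_force: [-0.9, -0.2, -4.4]
gripper_width: 0.223
```

```bash
python3 -c "
from h import *
st();cap('top','t7.png');cap('scene','s7.png');delta([.391,-.0605,.064],197.9)"
```

```text
t 8.85 tcp [ 0.3914 -0.0601  0.1567] az -162.17 z [-1.3e-03 -1.0e-04 -1.0e+00] F [-0.9 -0.2 -4.4] M [-0.03  0.01  0.01] g 0.223 j [ 15.   3. -35.  -0. -52. -87.]
delta [ 0.052 -0.033  3.719] [ 0.002 -0.007  0.008] t 8.95
```

View pics/t7.png

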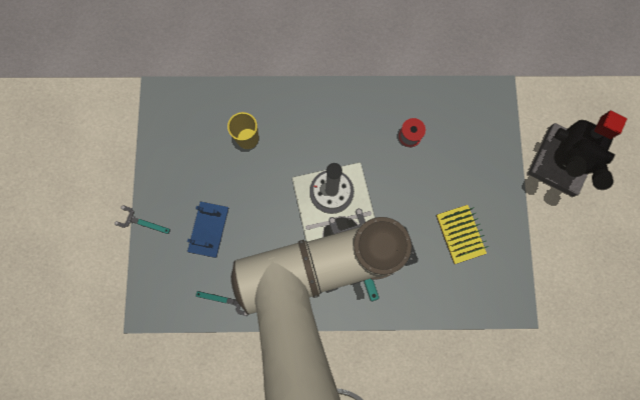

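View pics/s7.png

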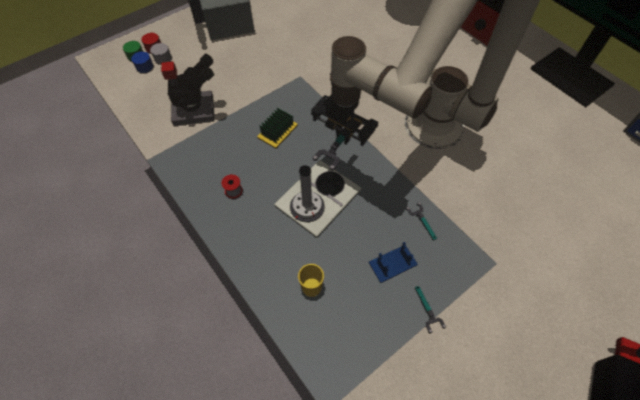

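>>> play_rows(
  deltas=[
    [0,0,0.8,0,0,0,10],
    [0,0,2,0,0,0,10],
    [0,0,3,0,0,0,10],
    [0,0,3.65,0,0,0,10],
    [-0.6,0,3.65,0,0,0,10],
    [-1.4,0,3.65,0,0,0,10],
    [-2.2,0,3.65,0,0,0,10],
    [-2.9,0,3.65,0,0,0,10],
    [-3.3,-0.03,3.65,0,0,0,10],
    [-3.55,-0.03,3.65,0,0,0,10],
    [-3.55,-0.03,3.65,0,0,0,10],
    [-3.55,-0.03,3.65,0,0,0,10],
  ],
)

```text
time_s: 10.15
tcp_pos: [0.4757, -0.0332, 0.0658]
ee_rot: [[-0.952, -0.308, -0.002], [-0.308, 0.952, -0.0], [0.002, 0.0, -1.0]]
wrist_force: [0.3, 0.2, -4.6]
gripper_width: 0.225
```

```bash
python3 -c "
from h import *
st();t=cap('top');s=cap('scene');delta([.4766,-.0328,.064],197.9)
a=cv2.resize(t['pixels'][140:260,270:400],None,fx=3,fy=3,interpolation=cv2.INTER_CUBIC)
b=cv2.resize(s['pixels'][150:250,260:370],None,fx=3.6,fy=3.6,interpolation=cv2.INTER_CUBIC)
o=np.zeros((360,800,3),np.uint8);o[:,:390]=a;o[:,396:396+396]=b[:360];cv2.imwrite('pics/c8.png',o[...,::-1])
"
```

```text
t 10.15 tcp [ 0.4757 -0.0332  0.0658] az -162.09 z [-1.5e-03 -1.0e-04 -1.0e+00] F [ 0.3  0.2 -4.6] M [-0.05  0.08  0.03] g 0.225 j [ 16.  19. -32.  -0. -40. -88.]
delta [-0.038  0.009  0.08 ] [ 0.002 -0.011  0.001] t 10.25
```

View pics/c8.png

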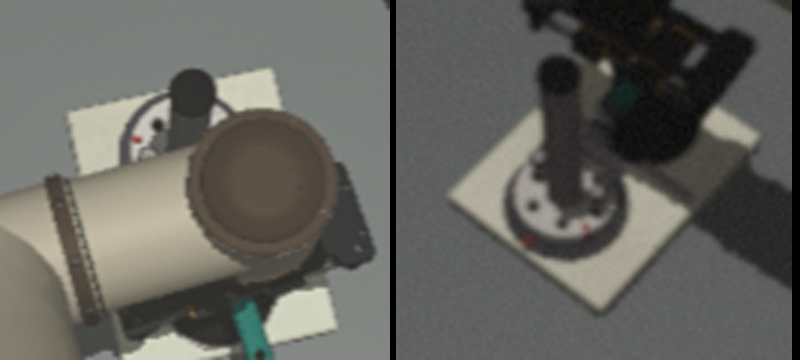

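```bash
python3 -c "
from h import *
s=r.sense();t=cap('top');c=cap('scene')
R=s['ee_rot'];p=s['tcp_pos']
# spanner frame: x=-toolx,y=?, z=-toolz
S=np.c_[-R[:,0],R[:,1],-R[:,2]]
org=p+np.array([0,0,.0197])-S[:,0]*.0045
for n,k in(('top',t),('scene',c)):
    for L in((.110,.031,-.014),(.110,-.031,-.014),(.118,.031,-.014),(.118,-.031,-.014)): print(n,L,proj(k,org+S@np.array(L)).round(1))
    for z in(.042,):
        for a in range(0,360,60):
            th=np.radians(a+77.9+30);print(n,'hole',a,proj(k,[.577+.031*np.cos(th),-.0004+.031*np.sin(th),z]).round(1))
a=cv2.resize(t['pixels'][170:210,295:345],None,fx=8,fy=8,interpolation=cv2.INTER_CUBIC)
b=cv2.resize(c['pixels'][180:230,280:330],None,fx=8,fy=8,interpolation=cv2.INTER_CUBIC)
o=np.zeros((400,800,3),np.uint8);o[:320,:400]=a;o[:,400:]=b;o=cv2.convertScaleAbs(o,alpha=1.5);cv2.imwrite('pics/c9.png',o[...,::-1])
"
```

```text
top (0.11, 0.031, -0.014) [[319.4 190.6]]
top (0.11, -0.031, -0.014) [[343.9 182.7]]
top (0.118, 0.031, -0.014) [[318.4 187.5]]
top (0.118, -0.031, -0.014) [[342.8 179.6]]
top hole 0 [[319.2 192.9]]
top hole 60 [[328.7 201.1]]
top hole 120 [[340.6 197.2]]
top hole 180 [[343.1 185.1]]
top hole 240 [[333.6 177. ]]
top hole 300 [[321.7 180.8]]
scene (0.11, 0.031, -0.014) [[315.6 202.3]]
scene (0.11, -0.031, -0.014) [[299.3 192.7]]
scene (0.118, 0.031, -0.014) [[314.2 204.2]]
scene (0.118, -0.031, -0.014) [[297.8 194.5]]
scene hole 0 [[315.6 207.3]]
scene hole 60 [[316.4 198.8]]
scene hole 120 [[308.4 194.1]]
scene hole 180 [[299.6 197.7]]
scene hole 240 [[298.6 206.2]]
scene hole 300 [[306.7 211.1]]
```

View pics/c9.png

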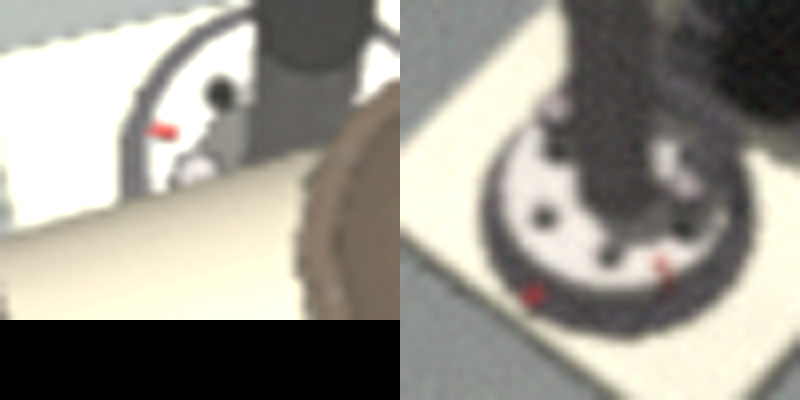

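```bash
python3 -c "
from fit import *
c=cap('scene')
f=lambda a:(np.array(a,float)-[400,0])/8+[280,180]
fit(c,f([(545,217),(608,258),(683,228),(557,150)]),f([(662,265)]))
t=cap('top'); g=lambda a:np.array(a,float)/8+[295,170]
print(back(t,g([(220,96)]),.042), .575+.031*np.cos(np.radians(77.9-30)),-.0026+.031*np.sin(np.radians(77.9-30)))
"
```

```text
collar [5.80000e-01 2.40000e-03 7.62499e+01] res mm [ 0.2  0.5 -0.6 -0.1 -0.2 -0.2 -0.2  0.6]
mark r 0.0383 az 79.1
[[0.59480947 0.0207663  0.042     ]] 0.5957832251877228 0.02040125107024411
```

>>> play_rows(
  deltas=[
    [-0.04,0.01,0.2,0,0,0,10],
    [-0.04,0.01,0.4,0,0,0,10],
    [-0.04,0.01,0.52,0,0,0,10],
    [-0.04,0.01,0.58,0,0,0,10],
    [-0.04,0.01,0.64,0,0,0,10],
    [-0.04,0.01,0.68,0,0,0,10],
    [-0.04,0.01,0.68,0,0,0,10],
  ],
)

```text
time_s: 11.15
tcp_pos: [0.4776, -0.0325, 0.049]
ee_rot: [[-0.951, -0.308, -0.0], [-0.308, 0.951, -0.0], [0.0, 0.0, -1.0]]
wrist_force: [-0.3, 0.1, -4.0]
gripper_width: 0.225
```

```bash
python3 -c "
from h import *
st();t=cap('top');c=cap('scene')
a=cv2.resize(t['pixels'][170:210,295:345],None,fx=8,fy=8,interpolation=cv2.INTER_CUBIC)
b=cv2.resize(c['pixels'][180:230,280:330],None,fx=8,fy=8,interpolation=cv2.INTER_CUBIC)
o=np.zeros((400,800,3),np.uint8);o[:320,:400]=a;o[:,400:]=b;o=cv2.convertScaleAbs(o,alpha=1.5);cv2.imwrite('pics/c10.png',o[...,::-1])
"
```

```text
t 11.15 tcp [ 0.4776 -0.0325  0.049 ] az -162.08 z [-2.e-04 -0.e+00 -1.e+00] F [-0.3  0.1 -4. ] M [0.   0.13 0.01] g 0.225 j [ 16.  20. -32.  -0. -37. -88.]
```

View pics/c10.png

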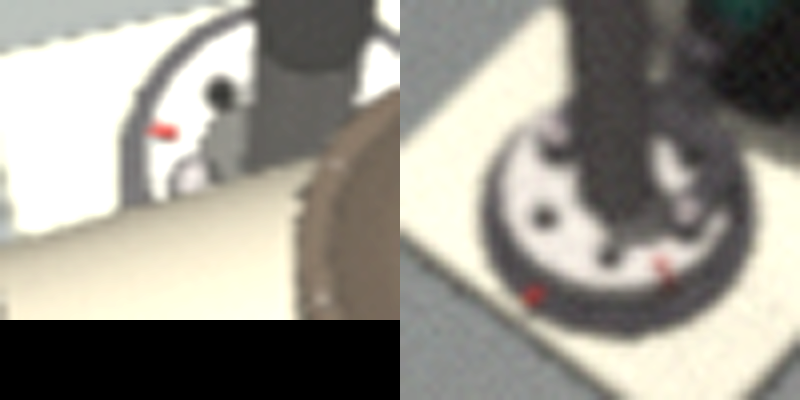

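```bash
python3 -c "
from h import *
s=r.sense();t=cap('top');c=cap('scene')
R=s['ee_rot'];p=s['tcp_pos']
S=np.c_[-R[:,0],R[:,1],-R[:,2]]
org=p+np.array([0,0,.0197])-S[:,0]*.0045
for n,k in(('top',t),('scene',c)):
    for L in((.110,.031,-.014),(.110,-.031,-.014),(.11,.031,-.028),(.11,0,-.02)): 
        X=org+S@np.array(L);print(n,L,X.round(4),proj(k,X).round(1))
"
```

```text
top (0.11, 0.031, -0.014) [0.5685 0.0294 0.0549] [[319.1 191.3]]
top (0.11, -0.031, -0.014) [ 0.5876 -0.0296  0.0549] [[343.2 183.5]]
top (0.11, 0.031, -0.028) [0.5685 0.0294 0.0409] [[319.1 192.5]]
top (0.11, 0, -0.02) [ 5.781e-01 -1.000e-04  4.890e-02] [[331.1 187.9]]
scene (0.11, 0.031, -0.014) [0.5685 0.0294 0.0549] [[315.4 205.5]]
scene (0.11, -0.031, -0.014) [ 0.5876 -0.0296  0.0549] [[299.2 195.9]]
scene (0.11, 0.031, -0.028) [0.5685 0.0294 0.0409] [[315.4 207.7]]
scene (0.11, 0, -0.02) [ 5.781e-01 -1.000e-04  4.890e-02] [[307.3 201.6]]
```

>>> play_rows(
  deltas=[
    [0.04,-0.01,0.04,0,0,0,10],
    [0.04,-0.01,0.08,0,0,0,10],
    [0.04,-0.01,0.12,0,0,0,10],
    [0.04,-0.01,0.12,0,0,0,10],
  ],
)

```text
time_s: 11.75
tcp_pos: [0.4769, -0.0331, 0.0461]
ee_rot: [[-0.951, -0.308, 0.0], [-0.308, 0.951, -0.0], [-0.0, -0.0, -1.0]]
wrist_force: [-0.2, -0.6, -3.7]
gripper_width: 0.223
```

```bash
python3 -c "
from h import *
st()"
```

```text
t 11.75 tcp [ 0.4769 -0.0331  0.0461] az -162.08 z [ 3.e-04 -0.e+00 -1.e+00] F [-0.2 -0.6 -3.7] M [-0.13 -0.08 -0.07] g 0.223 j [ 16.  20. -33.   0. -37. -88.]
```

>>> play_rows(
  deltas=[
    [0,0,0.04,0,0,0,10],
    [0,0,0.08,0,0,0,10],
    [0,0,0.12,0,0,0,10],
    [0,0,0.12,0,0,0,10],
  ],
)

```text
time_s: 12.15
tcp_pos: [0.4768, -0.0332, 0.0429]
ee_rot: [[-0.952, -0.307, 0.0], [-0.307, 0.952, -0.0], [-0.0, -0.0, -1.0]]
wrist_force: [1.0, -1.8, -4.4]
gripper_width: 0.23
```

```bash
python3 -c "
from h import *
st();t=cap('top');c=cap('scene')
a=cv2.resize(t['pixels'][170:210,295:345],None,fx=8,fy=8,interpolation=cv2.INTER_CUBIC)
b=cv2.resize(c['pixels'][180:230,280:330],None,fx=8,fy=8,interpolation=cv2.INTER_CUBIC)
o=np.zeros((400,800,3),np.uint8);o[:320,:400]=a;o[:,400:]=b;o=cv2.convertScaleAbs(o,alpha=1.5);cv2.imwrite('pics/c11.png',o[...,::-1])
"
```

```text
t 12.15 tcp [ 0.4768 -0.0332  0.0429] az -162.1 z [ 1.e-04 -1.e-04 -1.e+00] F [ 1.  -1.8 -4.4] M [-0.44 -0.22 -0.17] g 0.23 j [ 16.  21. -33.   0. -36. -88.]
```

View pics/c11.png

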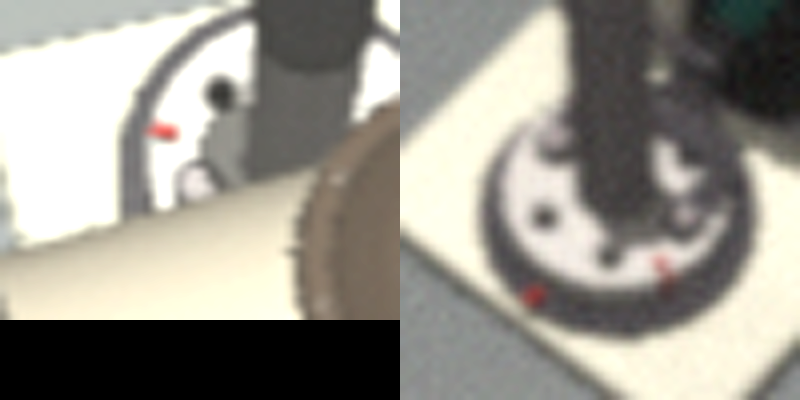

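>>> play_rows(
  deltas=[
    [0,0,0.02,0,0,0,10],
    [0,0,0.02,0,0,0,10],
    [0,0,0.02,0,0,0,10],
    [-0.006,0.221,0.02,0,0,0.6,10],
    [-0.023,0.441,0.02,0,0,1.2,10],
    [-0.052,0.66,0.02,0,0,1.8,10],
    [-0.092,0.877,0.02,0,0,2.4,10],
    [-0.144,1.092,0.02,0,0,3,10],
    [-0.207,1.304,0.02,0,0,3.6,10],
  ],
)

```text
time_s: 13.15
tcp_pos: [0.4723, -0.0008, 0.0428]
ee_rot: [[-1.0, 0.003, 0.001], [0.003, 1.0, -0.001], [-0.001, -0.001, -1.0]]
wrist_force: [2.8, -6.3, -4.6]
gripper_width: 0.226
```

```bash
cat > look.py <<'E'
import sys
from h import *
st();t=cap('top');c=cap('scene')
a=cv2.resize(t['pixels'][160:210,295:345],None,fx=8,fy=8,interpolation=cv2.INTER_CUBIC)
b=cv2.resize(c['pixels'][180:230,280:330],None,fx=8,fy=8,interpolation=cv2.INTER_CUBIC)
o=np.hstack([a,b]);o=cv2.convertScaleAbs(o,alpha=1.5);cv2.imwrite('pics/'+sys.argv[1],o[...,::-1])
E
python3 look.py c12.png
```

```text
t 13.15 tcp [ 0.4723 -0.0008  0.0428] az 179.86 z [ 1.2e-03 -7.0e-04 -1.0e+00] F [ 2.8 -6.3 -4.6] M [-1.69 -0.87 -0.07] g 0.226 j [  20.   20.  -34.    0.  -36. -110.]
```

View pics/c12.png

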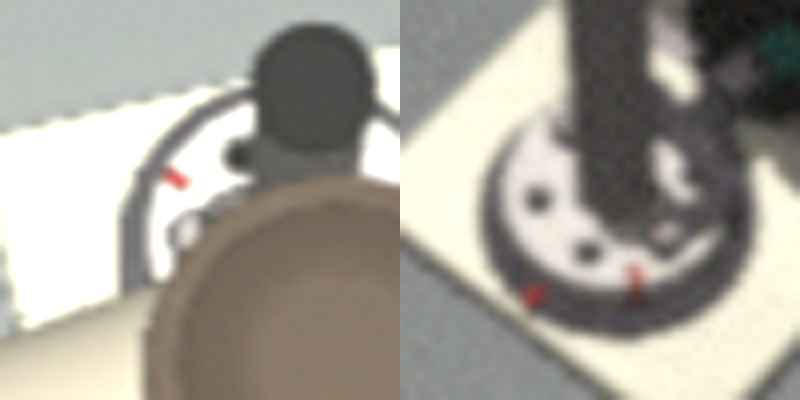

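>>> play_rows(
  deltas=[
    [-0.008,0.258,0,0,0,0.7,10],
    [-0.031,0.514,0,0,0,1.4,10],
    [-0.071,0.769,0,0,0,2.1,10],
    [-0.125,1.021,0,0,0,2.8,10],
    [-0.195,1.269,0,0,0,3.5,10],
    [-0.28,1.512,0,0,0,4.2,10],
    [-0.38,1.75,0,0,0,4.9,10],
    [-0.494,1.981,0,0,0,5.6,10],
    [-0.622,2.205,0,0,0,6.3,10],
    [-0.763,2.42,0,0,0,7,10],
    [-0.763,2.42,0,0,0,7,10],
  ],
)

```text
time_s: 14.35
tcp_pos: [0.4918, 0.0599, 0.0426]
ee_rot: [[-0.819, 0.573, 0.001], [0.573, 0.819, -0.001], [-0.001, -0.0, -1.0]]
wrist_force: [3.9, -5.2, -4.6]
gripper_width: 0.227
```

```bash
python3 look.py c13.png
```

```text
t 14.35 tcp [0.4918 0.0599 0.0426] az 145.02 z [ 1.1e-03 -8.0e-04 -1.0e+00] F [ 3.9 -5.2 -4.6] M [-1.55 -1.19  0.05] g 0.227 j [  26.   22.  -31.    0.  -37. -151.]
```

View pics/c13.png

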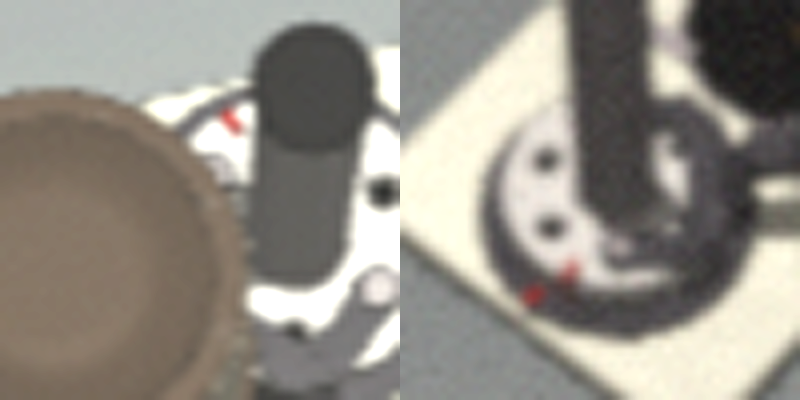

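>>> play_rows(
  deltas=[
    [-0.01,0.294,0,0,0,0.8,10],
    [-0.041,0.587,0,0,0,1.6,10],
    [-0.078,0.805,0,0,0,2.2,10],
    [-0.108,0.949,0,0,0,2.6,10],
    [-0.108,0.949,0,0,0,2.6,10],
  ],
)

```text
time_s: 14.95
tcp_pos: [0.5074, 0.0773, 0.0425]
ee_rot: [[-0.67, 0.742, 0.001], [0.742, 0.67, -0.001], [-0.001, -0.0, -1.0]]
wrist_force: [3.7, -5.7, -5.1]
gripper_width: 0.227
```

```bash
python3 look.py c14.png
```

```text
t 14.95 tcp [0.5074 0.0773 0.0425] az 132.06 z [ 6.0e-04 -1.1e-03 -1.0e+00] F [ 3.7 -5.7 -5.1] M [-1.56 -1.08  0.2 ] g 0.227 j [  27.   23.  -28.    0.  -39. -165.]
```

View pics/c14.png

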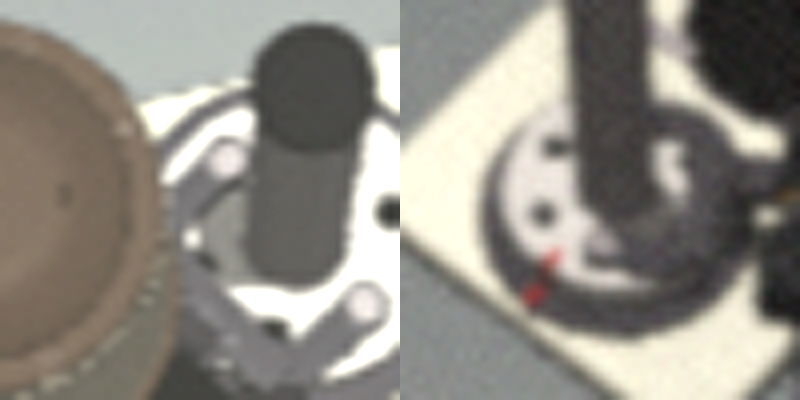

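>>> play_rows(
  deltas=[
    [-0.001,0.074,0,0,0,0.2,10],
    [-0.003,0.147,0,0,0,0.4,10],
    [-0.006,0.22,0,0,0,0.6,10],
    [-0.006,0.22,0,0,0,0.6,10],
  ],
)

```text
time_s: 15.45
tcp_pos: [0.5114, 0.0808, 0.0425]
ee_rot: [[-0.631, 0.776, 0.0], [0.776, 0.631, -0.001], [-0.001, -0.0, -1.0]]
wrist_force: [2.9, -5.3, -5.9]
gripper_width: 0.229
```

```bash
python3 look.py c15.png
```

```text
t 15.45 tcp [0.5114 0.0808 0.0425] az 129.1 z [ 5.0e-04 -1.3e-03 -1.0e+00] F [ 2.9 -5.3 -5.9] M [-1.61 -0.96  0.29] g 0.229 j [  27.   24.  -27.    0.  -39. -168.]
```

View pics/c15.png

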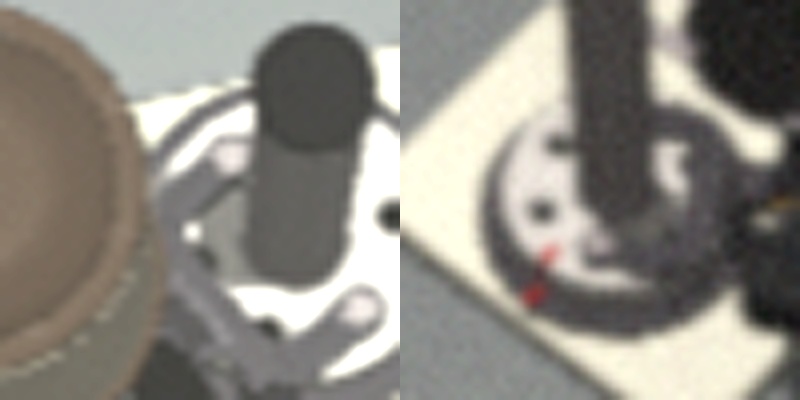

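>>> play_rows(
  deltas=[
    [-0.001,0.074,0,0,0,0.2,10],
    [-0.003,0.147,0,0,0,0.4,10],
    [-0.003,0.147,0,0,0,0.4,10],
  ],
)

```text
time_s: 15.85
tcp_pos: [0.5123, 0.0818, 0.042]
ee_rot: [[-0.604, 0.797, -0.004], [0.797, 0.604, -0.004], [-0.001, -0.005, -1.0]]
wrist_force: [-0.6, -7.8, -4.2]
gripper_width: 0.225
```

```bash
python3 look.py c16.png
```

```text
t 15.85 tcp [0.5123 0.0818 0.042 ] az 127.15 z [-0.004  -0.0037 -1.    ] F [-0.6 -7.8 -4.2] M [-2.17 -0.29  0.62] g 0.225 j [  27.   24.  -27.    0.  -39. -170.]
```

View pics/c16.png

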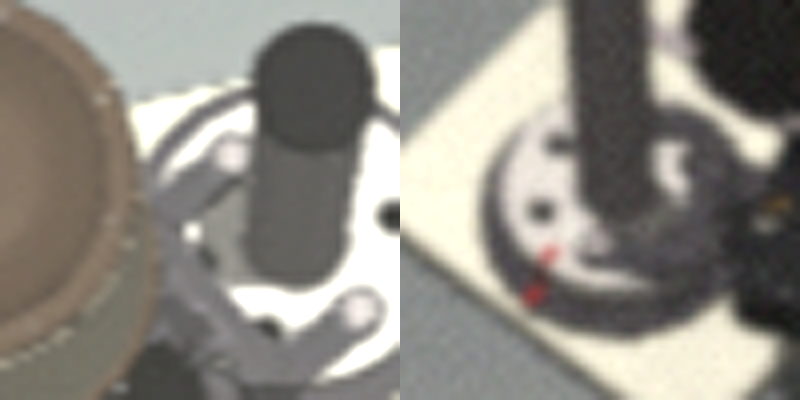

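>>> play_rows(
  deltas=[
    [0,0,0,0,0,0,10],
    [0,0,0,0,0,0,10],
    [0,0,0,0,0,0,10],
  ],
)

```text
time_s: 16.25
tcp_pos: [0.5123, 0.0817, 0.0421]
ee_rot: [[-0.604, 0.797, -0.004], [0.797, 0.604, -0.004], [-0.001, -0.005, -1.0]]
wrist_force: [0.6, -7.0, -4.0]
gripper_width: 0.226
```

```bash
python3 -c "
from h import *
st();c=cap('scene')
f=lambda a:(np.array(a,float)-[400,0])/8+[280,180]
for z,p in((.042,(557,142)),(.042,(542,211)),(.042,(549,253)),(.024,(533,294))):
    P=back(c,f([p]),z)[0]-[.580,.0024,0];print(np.hypot(P[0],P[1]).round(4),np.degrees(np.arctan2(P[1],P[0])).round(1))
t=cap('top'); g=lambda a:np.array(a,float)/8+[295,160]
for p in((388,213),(268,327)):
    P=back(t,g([p]),.042)[0]-[.5749,-.0026,0];print(np.hypot(P[0],P[1]).round(4),np.degrees(np.arctan2(P[1],P[0])).round(1))
"
```

```text
t 16.25 tcp [0.5123 0.0817 0.0421] az 127.17 z [-0.0038 -0.0035 -1.    ] F [ 0.6 -7.  -4. ] M [-2.11 -0.34  0.65] g 0.226 j [  27.   24.  -27.    0.  -39. -170.]
0.0327 -78.8
0.0315 -19.4
0.0392 9.3
0.0501 10.1
0.0294 -74.5
0.0291 161.8
```

>>> play_rows(
  deltas=[
    [-0.001,0.074,0,0,0,0.2,10],
    [-0.002,0.12,0,0,0,0.35,10],
    [-0.002,0.12,0,0,0,0.35,10],
  ],
)

```text
time_s: 16.65
tcp_pos: [0.5127, 0.0823, 0.0418]
ee_rot: [[-0.58, 0.815, -0.008], [0.815, 0.58, -0.006], [-0.0, -0.01, -1.0]]
wrist_force: [-2.3, -10.0, -1.3]
gripper_width: 0.23
```

```bash
python3 look.py c17.png
```

```text
t 16.65 tcp [0.5127 0.0823 0.0418] az 125.42 z [-0.0084 -0.006  -0.9999] F [ -2.3 -10.   -1.3] M [-2.77  0.48  0.87] g 0.23 j [  27.   24.  -27.    0.  -40. -172.]
```

View pics/c17.png

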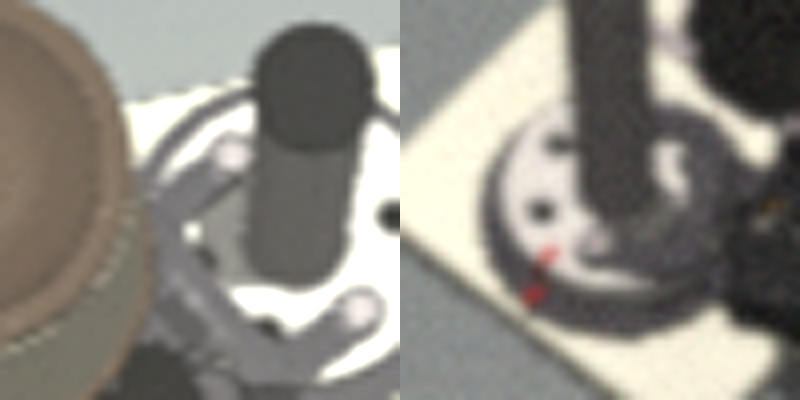

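>>> play_rows(
  deltas=[
    [-0.003,-0.147,0,0,0,-0.4,10],
    [-0.01,-0.294,0,0,0,-0.8,10],
    [-0.01,-0.294,0,0,0,-0.8,10],
  ],
)

```text
time_s: 17.05
tcp_pos: [0.5101, 0.0803, 0.0425]
ee_rot: [[-0.633, 0.774, -0.0], [0.774, 0.633, -0.001], [-0.0, -0.001, -1.0]]
wrist_force: [2.3, -4.1, -5.1]
gripper_width: 0.224
```

```bash
python3 look.py c18.png
```

```text
t 17.05 tcp [0.5101 0.0803 0.0425] az 129.24 z [-1.e-04 -6.e-04 -1.e+00] F [ 2.3 -4.1 -5.1] M [-1.36 -0.82  0.04] g 0.224 j [  27.   24.  -28.    0.  -39. -168.]
```

>>> play_rows(
  deltas=[
    [-0.003,-0.12,0,0,0,-0.35,10],
    [-0.003,-0.12,0,0,0,-0.35,10],
  ],
)

```text
time_s: 17.35
tcp_pos: [0.5076, 0.079, 0.0424]
ee_rot: [[-0.655, 0.756, -0.001], [0.756, 0.655, -0.0], [0.0, -0.001, -1.0]]
wrist_force: [1.1, -2.3, -4.0]
gripper_width: 0.224
```

```bash
python3 look.py c19.png
```

```text
t 17.35 tcp [0.5076 0.079  0.0424] az 130.9 z [-8.e-04 -1.e-04 -1.e+00] F [ 1.1 -2.3 -4. ] M [-0.64 -0.14 -0.02] g 0.224 j [  27.   24.  -28.   -0.  -39. -166.]
```

View pics/c19.png

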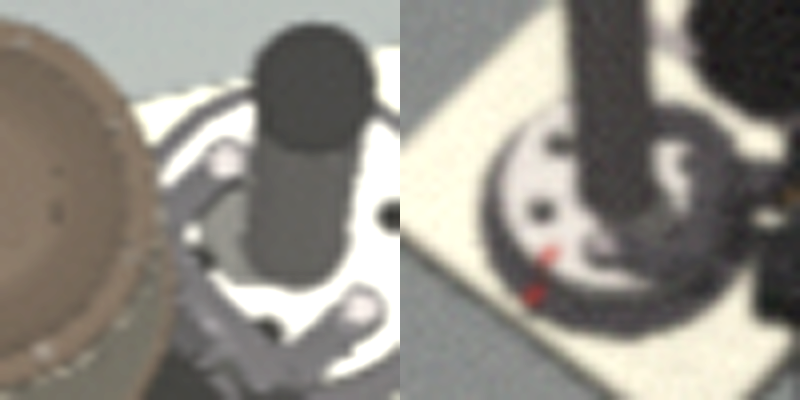

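>>> play_rows(
  deltas=[
    [0,0,-0.15,0,0,0,10],
    [0,0,-0.35,0,0,0,10],
    [0,0,-0.6,0,0,0,10],
    [0,0,-0.9,0,0,0,10],
    [0,0,-1,0,0,0,10],
    [0.5,0,-1,0,0,0,10],
    [1.3,0,-1,0,0,0,10],
    [2.2,0,-1,0,0,0,10],
    [3,0,-1.2,0,0,0,10],
    [3.4,0,-2,0,0,0,10],
    [3.4,0,-3,0,0,0,10],
    [3.4,0,-4,0,0,0,10],
  ],
)

```text
time_s: 18.65
tcp_pos: [0.4527, 0.1434, 0.1441]
ee_rot: [[-0.655, 0.756, 0.001], [0.756, 0.655, 0.0], [-0.0, 0.001, -1.0]]
wrist_force: [0.6, 0.7, -0.3]
gripper_width: 0.132
```

```bash
python3 -c "
from h import *
st();s=r.sense();t=cap('top','t20.png');c=cap('wrist','w20.png');cap('scene','s20.png')
hsv=cv2.cvtColor(c['pixels'],cv2.COLOR_RGB2HSV); m=(hsv[...,0]>75)&(hsv[...,0]<98)&(hsv[...,1]>110); m[:,:270]=0;m[:,360:]=0
zt=s['tcp_pos'][2]+.0267
for y in (115,150,200,240):
    q=np.where(m[y])[0]; P=back(c,[[q.min()-.5,y],[q.max()+.5,y]],zt); print(y,((P-s['tcp_pos'])@s['ee_rot']).round(4).tolist())
q=np.where(m[:,318])[0][0]; print(q,((back(c,[[318,q-.5]],zt)-s['tcp_pos'])@s['ee_rot']).round(4).tolist())
"
```

```text
t 18.65 tcp [0.4527 0.1434 0.1441] az 130.91 z [ 1.e-03  4.e-04 -1.e+00] F [ 0.6  0.7 -0.3] M [-0.05 -0.02 -0.04] g 0.132 j [  37.   12.  -27.    0.  -51. -176.]Traceback (most recent call last):
  File "<string>", line 7, in <module>
    q=np.where(m[y])[0]; P=back(c,[[q.min()-.5,y],[q.max()+.5,y]],zt); print(y,((P-s['tcp_pos'])@s['ee_rot']).round(4).tolist())
                                    ~~~~~^^
    return umr_minimum(a, axis, None, out, keepdims, initial, where)
ValueError: zero-size array to reduction operation minimum which has no identity
```

View pics/w20.png

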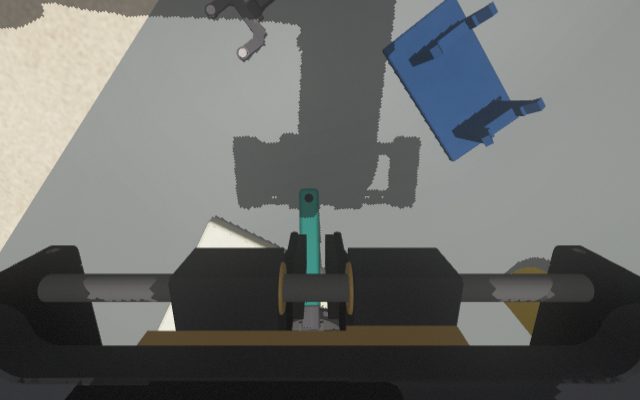

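View pics/t20.png

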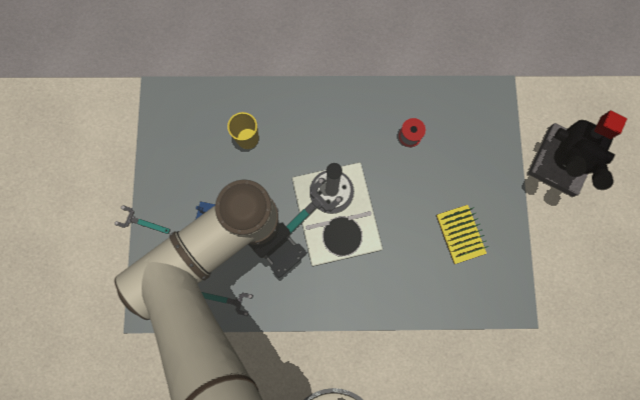

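```bash
python3 -c "
from h import *
s=cap('scene')['pixels'][130:270,260:400];t=cap('top')['pixels'][150:260,260:385]
o=np.zeros((500,800,3),np.uint8)
a=cv2.resize(s,(400,400),interpolation=cv2.INTER_CUBIC);b=cv2.resize(t,(400,352),interpolation=cv2.INTER_CUBIC)
o[:400,:400]=a;o[:352,400:]=b;o=cv2.convertScaleAbs(o,alpha=1.4);cv2.imwrite('pics/c21.png',o[...,::-1])
"
```

```text
(no output)
```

View pics/c21.png

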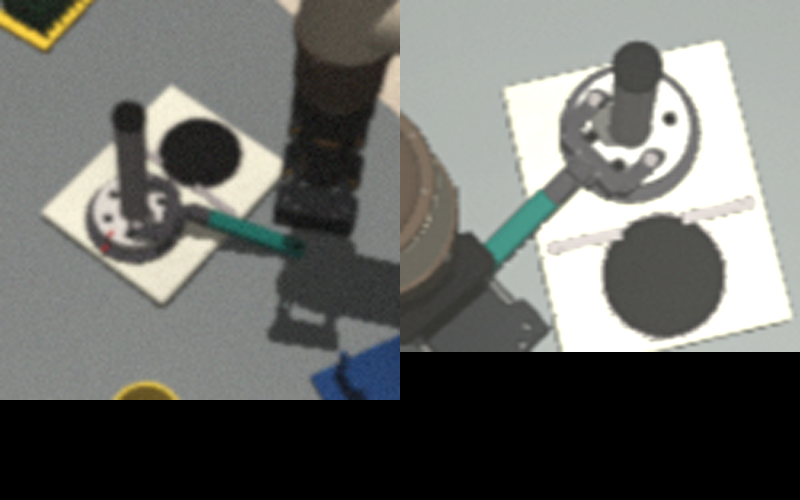

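>>> play_rows(
  deltas=[
    [0,0,-2,0,0,0,10],
    [0,0,-4,0,0,0,40],
    [0,0,-5,0,0,-1.5,60],
    [0,0,-5,0,0,-3,60],
    [0,0,-5,0,0,-4.5,60],
    [0,0,-5,0,0,-6,60],
    [0,0,-5,0,0,-7.5,60],
    [0,0,-5,0,0,-9,60],
    [0,0,-5,0,0,-10.5,60],
    [0,0,-5,0,0,-12,60],
    [0,0,-5,0,0,-13.5,60],
    [0,0,-5,0,0,-15,60],
  ],
)

```text
time_s: 20.1
tcp_pos: [0.452, 0.1434, 0.2665]
ee_rot: [[-0.897, -0.442, -0.002], [-0.442, 0.897, -0.001], [0.002, -0.0, -1.0]]
wrist_force: [-0.0, -1.0, -0.2]
gripper_width: 0.688
```

```bash
python3 -c "
from h import *
st();delta([.46,.125,.25],245);
t=cap('top');P=back(t,[[321.6,181.3],[339,199.4]],.055);print(P,np.linalg.norm(P[0]-P[1]),np.degrees(np.arctan2(P[0,1]-P[1,1],P[0,0]-P[1,0]))-90)"
```

```text
t 20.1 tcp [0.452  0.1434 0.2665] az -153.77 z [-1.9e-03 -9.0e-04 -1.0e+00] F [-0.  -1.  -0.2] M [0.05 0.04 0.02] g 0.688 j [  37.    5.  -15.   -0.  -69. -101.]
delta [ 0.035 -0.801  0.66 ] [ 0.008 -0.023 -7.753] t 20.1
[[ 0.59350011  0.02308413  0.055     ]
 [ 0.54810892 -0.01871722  0.055     ]] 0.06170666371153054 -47.357614715990046
```

>>> play_rows(
  deltas=[
    [0,0,0,0,0,-1.6,60],
    [0,0,0,0,0,-3.2,60],
    [0,0,0,0,0,-4.8,60],
    [0,0,0,0,0,-6.4,60],
    [0,0,0,0,0,-8,60],
    [0,0,0,0,0,-9.6,60],
    [0,0,0,0,0,-11.2,60],
    [0,0,0,0,0,-12.8,60],
    [0,0,0,0,0,-14.4,60],
    [0,0,0,0,0,-16,60],
    [0,0,0,0,0,-17.6,60],
    [0,0,0,0,0,-19.2,60],
  ],
)

```text
time_s: 21.35
tcp_pos: [0.452, 0.1434, 0.2667]
ee_rot: [[0.532, -0.847, -0.002], [-0.847, -0.532, -0.001], [-0.0, 0.002, -1.0]]
wrist_force: [-0.6, 0.7, 0.5]
gripper_width: 0.689
```

>>> play_rows(
  deltas=[
    [0,0,0,0,0,-1,60],
    [0,0,0,0,0,-2,60],
    [0,0,0,0,0,-2.1,60],
    [0,0,0,0,0,-2.1,60],
  ],
)

```text
time_s: 21.75
tcp_pos: [0.4521, 0.1433, 0.267]
ee_rot: [[0.673, -0.74, -0.001], [-0.74, -0.673, -0.001], [-0.0, 0.001, -1.0]]
wrist_force: [-0.1, -0.6, 0.7]
gripper_width: 0.688
```

```bash
python3 -c "
from h import *
st();cap('wrist','w22.png')"
```

```text
t 21.75 tcp [0.4521 0.1433 0.267 ] az -47.73 z [-1.e-03 -6.e-04 -1.e+00] F [-0.1 -0.6  0.7] M [ 0.08  0.12 -0.03] g 0.688 j [ 37.   5. -15.  -0. -69.   5.]
```

View pics/w22.png

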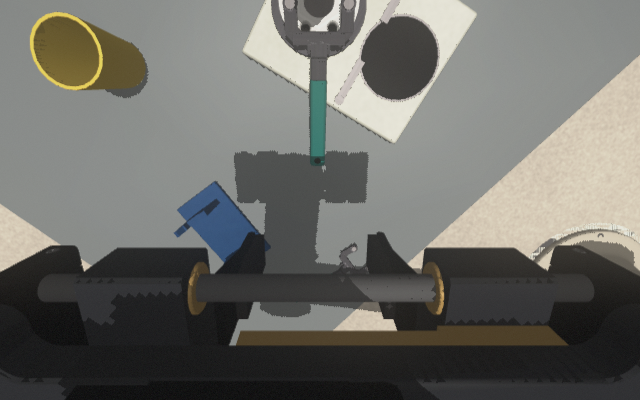

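```bash
python3 -c "
from h import *
c=cap('wrist');a=cv2.resize(c['pixels'][0:180,250:390],(560,720),interpolation=cv2.INTER_CUBIC)
o=cv2.convertScaleAbs(a,alpha=1.3);
cv2.imwrite('pics/c23.png',np.hstack([o[:360],np.zeros((360,4,3),np.uint8)])[...,::-1]);cv2.imwrite('pics/c24.png',o[360:][...,::-1])"
```

```text
(no output)
```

View pics/c23.png

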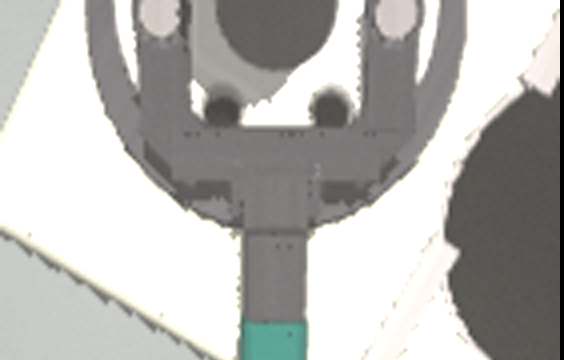

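View pics/c24.png

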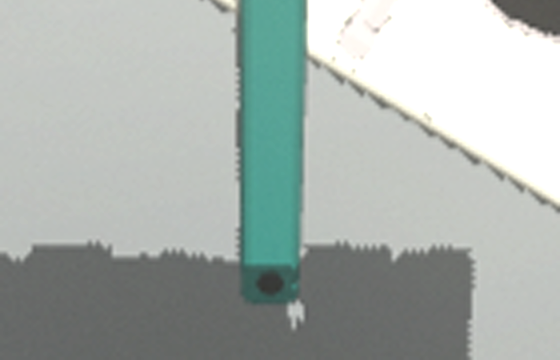

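```bash
cat > pnp.py <<'E'
from h import *
def pnp(c,obj,img):
    K=c['camera_matrix'];ok,rv,tv=cv2.solvePnP(np.array(obj,float)*1e-3,np.array(img,float),K,None,flags=cv2.SOLVEPNP_SQPNP)
    rv,tv=cv2.solvePnPRefineLM(np.array(obj,float)*1e-3,np.array(img,float),K,None,rv,tv)
    e=cv2.projectPoints(np.array(obj,float)*1e-3,rv,tv,K,None)[0][:,0]-img
    R=c['R'].T@cv2.Rodrigues(rv)[0];t=c['R'].T@(tv[:,0]-c['t'])
    print('err',np.abs(e).max(0).round(2));return R,t,e
def rep(R,t):
    print('org',t.round(4),'az',np.degrees(np.arctan2(R[1,0],R[0,0])).round(2),'pitch',np.degrees(np.arcsin(R[2,0])).round(2),'roll(y.z)',np.degrees(np.arcsin(R[2,1])).round(2))
    for L in((110,31,-28),(110,-31,-28),(110,0,-20),(-80,0,-7),(70,0,-14),(83,0,-20)): print(L,(R@(np.array(L)*1e-3)+t).round(4))
E
python3 - <<'E'
from pnp import *
c=cap('wrist')
obj=[(110,31,-14),(110,-31,-14),(38,10,7),(38,-10,7),(58,10,7),(58,-10,7),(83,24,-14),(83,-24,-14),(-71,0,7)]
img=[(290,4.25),(349.25,4.25),(310.5,80.5),(326.5,80.5),(310.5,58),(327,58),(297.5,31.5),(340.5,31.5),(317.25,160.5)]
R,t,e=pnp(c,obj,img);print(e.round(1).tolist());rep(R,t)
obj.pop(4);obj.pop(4);img.pop(4);img.pop(4);R,t,e=pnp(c,obj,img);rep(R,t)
E
```

```text
err [0.94 2.11]
[[0.6, -1.0], [-0.9, -0.5], [-0.6, -2.0], [0.6, -1.9], [-0.7, 1.9], [0.7, 2.1], [0.3, 0.2], [-0.1, 0.6], [0.2, 0.5]]
org [0.4996 0.0849 0.0319] az -48.06 pitch 19.52 roll(y.z) -0.6
(110, 31, -28) [0.598  0.0213 0.0419]
(110, -31, -28) [ 0.5518 -0.02    0.0426]
(110, 0, -20) [0.5732 0.0027 0.0498]
(-80, 0, -7) [ 0.4507  0.1392 -0.0014]
(70, 0, -14) [0.5467 0.0323 0.0421]
(83, 0, -20) [0.5562 0.0216 0.0408]
err [0.75 1.11]
org [0.4991 0.0856 0.0334] az -48.12 pitch 23.19 roll(y.z) -0.07
(110, 31, -28) [0.597  0.0227 0.0509]
(110, -31, -28) [ 0.5508 -0.0186  0.051 ]
(110, 0, -20) [0.5718 0.0044 0.0583]
(-80, 0, -7) [ 0.4519  0.1383 -0.0046]
(70, 0, -14) [0.5457 0.0335 0.0481]
(83, 0, -20) [0.5553 0.0229 0.0477]
```

```bash
cat >> h.py <<'E'
def tilt(az,th):
    a=np.radians(az);b=np.radians(th);d=np.array([np.cos(a),np.sin(a),0]);k=np.array([0,0,1.])
    x=np.cos(b)*d+np.sin(b)*k; z=np.sin(b)*d-np.cos(b)*k; return np.c_[x,np.cross(z,x),z]
def deltaR(p,Rt):
    s=r.sense(); R=np.array(s['ee_rot']); d=R.T@(np.array(p)-s['tcp_pos'])/0.025
    w=np.degrees(Ro.from_matrix(R.T@Rt).as_rotvec())/5
    print('p',np.round(p,4),'delta',d.round(3),w.round(3),'t',s['time_s'])
E
python3 - <<'E'
from h import *
R=tilt(-47.7,21); org=np.array([.5004,.0858,.0352]); G=org+R[:,0]*.018
print('G',G)
deltaR(G+R[:,2]*(.0187-.09),R)
deltaR(G+R[:,2]*.0187,R)
E
```

```text
G [0.5117096  0.07337091 0.04165062]
p [0.4945 0.0923 0.1082] delta [2.647 0.122 6.365] [4.000e-03 4.201e+00 8.000e-03] t 21.9
p [0.5162 0.0684 0.0242] delta [3.937 0.121 9.726] [4.000e-03 4.201e+00 8.000e-03] t 21.9
```

>>> play_rows(
  deltas=[
    [0.6,0,1.2,0,1,0,50],
    [1.2,0.06,2.4,0,2,0,50],
    [1.7,0.12,3.8,0,3,0,50],
    [2.2,0.12,5.2,0,4,0,50],
    [2.65,0.12,6.36,0,4.2,0,50],
    [2.65,0.12,6.36,0,4.2,0,50],
    [2.65,0.12,6.36,0,4.2,0,50],
  ],
)

```text
time_s: 22.6
tcp_pos: [0.4953, 0.0924, 0.1091]
ee_rot: [[0.629, -0.739, 0.242], [-0.69, -0.674, -0.265], [0.358, -0.0, -0.934]]
wrist_force: [0.7, 0.0, 1.1]
gripper_width: 0.578
```

Run:
```python
from h import *
st();cap('wrist','w25.png')
R=tilt(-47.7,21); org=np.array([.5004,.0858,.0352]); G=org+R[:,0]*.018
deltaR(G+R[:,2]*.0187,R)
```

```text
t 22.6 tcp [0.4953 0.0924 0.1091] az -47.65 z [ 0.2416 -0.2647 -0.9336] F [0.7 0.  1.1] M [ 0.56  0.53 -0.02] g 0.578 j [ 38.  14. -45.  38. -35. -29.]
p [0.5162 0.0684 0.0242] delta [-0.041  0.089  3.667] [-0.041 -0.002  0.001] t 22.65
```

View pics/w25.png

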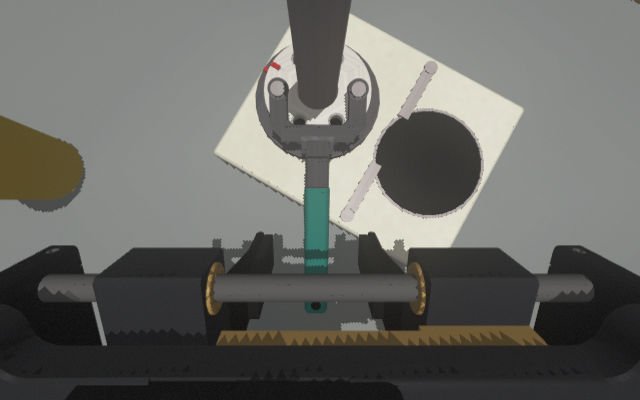

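```bash
python3 -c "
from h import *
c=cap('wrist');im=c['pixels']
a=cv2.resize(im[50:200,255:385],(520,600),interpolation=cv2.INTER_CUBIC)
b=cv2.resize(im[180:320,285:350],(260,560),interpolation=cv2.INTER_CUBIC)
o=np.zeros((600,790,3),np.uint8);o[:,:520]=a;o[:560,530:]=b
cv2.imwrite('pics/c26.png',cv2.convertScaleAbs(o,alpha=1.2)[...,::-1])"
```

```text
(no output)
```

View pics/c26.png

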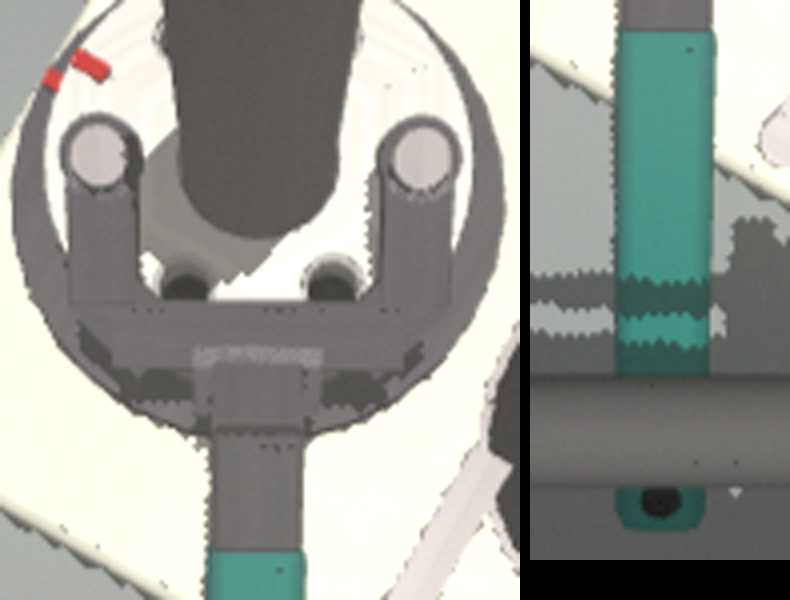

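Run:
```python
from pnp import *
c=cap('wrist');s=r.sense()
obj=[(110,31,-14),(110,-31,-14),(38,10,7),(38,-10,7),(83,0,-14),(-71,0,7),(118,31,-14),(118,-31,-14),(58,10,7),(58,-10,7)]
img=[(279.5,88.75),(360,89.25),(307,187.5),(330.75,187.5),(318.75,125.25),(317.5,305),(279.5,78.5),(360,79.2),(307.5,157.5),(331,157.5)]
R,t,e=pnp(c,obj,img);print(e.round(1).tolist());rep(R,t)
R,t,e=pnp(c,obj[:8],img[:8]);print(e.round(1).tolist());rep(R,t)
for px in((279.5,88.75),(360,89.25)):
  for z in(.05,.055,.06): print(z,back(c,[px],z).round(4))
```

```text
err [1.41 2.45]
[[0.4, 0.2], [-0.7, 0.4], [-0.9, -2.3], [0.9, -2.1], [0.5, -0.4], [0.0, 0.4], [0.2, -0.5], [-0.2, -0.5], [-1.4, 2.2], [1.3, 2.4]]
org [0.5004 0.0855 0.0346] az -48.17 pitch 20.34 roll(y.z) 0.45
(110, 31, -28) [0.5989 0.0223 0.0468]
(110, -31, -28) [ 0.5528 -0.0192  0.0463]
(110, 0, -20) [0.5739 0.0036 0.0541]
(-80, 0, -7) [4.520e-01 1.396e-01 2.000e-04]
(70, 0, -14) [0.5475 0.0331 0.0458]
(83, 0, -20) [0.557  0.0225 0.0447]
err [0.98 0.71]
[[-0.2, 0.5], [-0.1, 0.7], [-1.0, -0.5], [1.0, -0.3], [0.4, 0.3], [-0.0, -0.1], [-0.5, -0.4], [0.4, -0.4]]
org [0.4998 0.0862 0.0344] az -48.17 pitch 22.21 roll(y.z) 0.5
(110, 31, -28) [0.598  0.0233 0.0504]
(110, -31, -28) [ 0.552  -0.0182  0.0498]
(110, 0, -20) [0.5729 0.0048 0.0575]
(-80, 0, -7) [ 0.4522  0.1394 -0.0023]
(70, 0, -14) [0.5467 0.034  0.0479]
(83, 0, -20) [0.5562 0.0234 0.0473]
0.05 [[0.5998 0.0235 0.05  ]]
0.055 [[0.5978 0.0247 0.055 ]]
0.06 [[0.5959 0.026  0.06  ]]
0.05 [[ 0.551  -0.0203  0.05  ]]
0.055 [[ 0.5501 -0.0181  0.055 ]]
0.06 [[ 0.5491 -0.016   0.06  ]]
```

>>> play_rows(
  deltas=[
    [-0.02,0.06,0.8,0,0,0,50],
    [-0.04,0.08,1.7,0,0,0,50],
    [-0.04,0.08,2.6,0,0,0,50],
    [-0.04,0.08,3.3,0,0,0,50],
    [-0.04,0.08,3.62,0,0,0,50],
    [-0.04,0.08,3.62,0,0,0,50],
  ],
)

```text
time_s: 23.35
tcp_pos: [0.5157, 0.0671, 0.0244]
ee_rot: [[0.628, -0.739, 0.243], [-0.69, -0.673, -0.265], [0.359, -0.001, -0.933]]
wrist_force: [0.8, 0.1, -0.2]
gripper_width: 0.575
```

Run:
```python
from h import *
st();cap('wrist','w27.png')
```

```text
t 23.35 tcp [0.5157 0.0671 0.0244] az -47.69 z [ 0.2429 -0.2649 -0.9332] F [ 0.8  0.1 -0.2] M [ 0.49  0.68 -0.01] g 0.575 j [ 25.  22. -54.  70. -21. -51.]
```

View pics/w27.png

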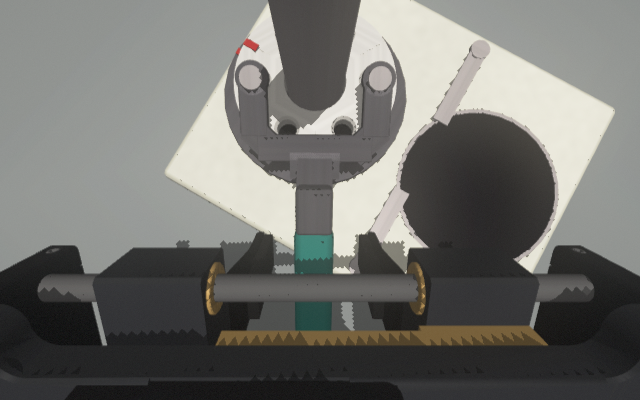

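>>> play_rows(
  deltas=[
    [0,0,0,0,0,0,10],
    [0,0,0,0,0,0,10],
    [0,0,0,0,0,0,10],
    [0,0,0,0,0,0,10],
    [0,0,0,0,0,0,10],
    [0,0,0,0,0,0,10],
    [0,0,0,0,0,0,10],
    [0,0,0,0,0,0,10],
  ],
)

```text
time_s: 24.2
tcp_pos: [0.5151, 0.0685, 0.0241]
ee_rot: [[0.63, -0.738, 0.243], [-0.689, -0.675, -0.263], [0.358, -0.001, -0.934]]
wrist_force: [-1.0, 3.9, 4.6]
gripper_width: 0.226
```

Run:
```python
from h import *
st();cap('wrist','w28.png')
s=r.sense();R=s['ee_rot'];print('up',(R.T@[0,0,1]).round(3), 'back',(R.T@[-.673,.74,0]).round(3))
```

```text
t 24.2 tcp [0.5151 0.0685 0.0241] az -47.55 z [ 0.2429 -0.2633 -0.9336] F [-1.   3.9  4.6] M [1.07 0.69 0.1 ] g 0.226 j [ 25.  22. -54.  71. -21. -51.]
up [ 0.358 -0.001 -0.934] back [-0.934 -0.003 -0.358]
```

View pics/w28.png

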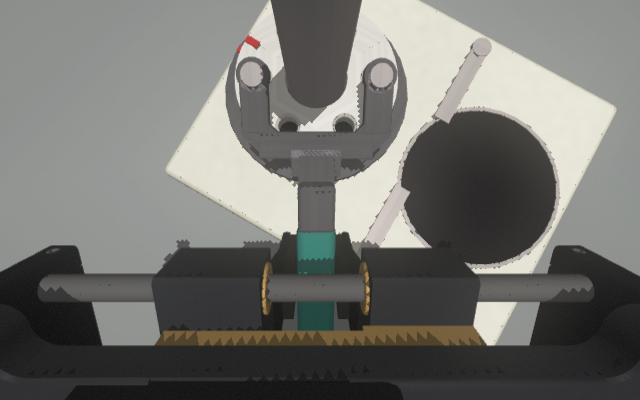

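>>> play_rows(
  deltas=[
    [0.07,0,-0.19,0,0,0,10],
    [0.14,0,-0.37,0,0,0,10],
    [0.21,0,-0.56,0,0,0,10],
    [0.29,0,-0.75,0,0,0,10],
    [0.36,0,-0.94,0,0,0,10],
    [0.36,0,-0.94,0,0,0,10],
  ],
)

```text
time_s: 24.85
tcp_pos: [0.5134, 0.0671, 0.048]
ee_rot: [[0.63, -0.739, 0.239], [-0.69, -0.674, -0.266], [0.357, 0.002, -0.934]]
wrist_force: [0.5, 0.1, -4.5]
gripper_width: 0.227
```

Run:
```python
from h import *
st();cap('wrist','w29.png')
```

```text
t 24.85 tcp [0.5134 0.0671 0.048 ] az -47.6 z [ 0.2393 -0.2656 -0.9339] F [ 0.5  0.1 -4.5] M [ 0.9   0.9  -0.01] g 0.227 j [ 29.  20. -51.  57. -24. -41.]
```

View pics/w29.png

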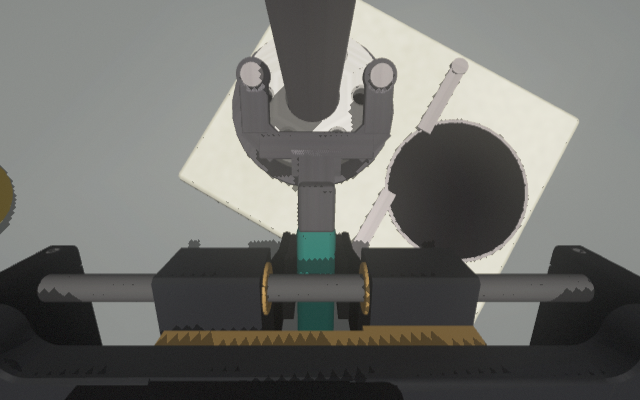

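>>> play_rows(
  deltas=[
    [-0.25,0,-0.1,0,0,0,10],
    [-0.56,0,-0.22,0,0,0,10],
    [-0.93,0,-0.36,0,0,0,10],
    [-1.4,0,-0.54,0,0,0,10],
    [-1.87,0,-0.72,0,0,0,10],
    [-2.3,0,-0.9,0,0,0,10],
    [-2.6,0,-1.3,0,0,0,10],
    [-2.6,0,-2,0,0,0,10],
    [-2.4,0,-2.9,0,0,0,10],
    [-2.2,0,-3.8,0,0,0,10],
    [-2,0,-4.4,0,0,0,10],
    [-2,0,-4.4,0,0,0,10],
  ],
)

```text
time_s: 26.1
tcp_pos: [0.457, 0.1333, 0.1356]
ee_rot: [[0.629, -0.737, 0.245], [-0.69, -0.676, -0.26], [0.358, -0.006, -0.934]]
wrist_force: [0.2, 1.0, -4.2]
gripper_width: 0.229
```

Run:
```python
from h import *
st();cap('wrist','w30.png');cap('scene','s30.png');
t=cap('top','t30.png')
```

```text
t 26.1 tcp [0.457  0.1333 0.1356] az -47.62 z [ 0.2455 -0.2603 -0.9338] F [ 0.2  1.  -4.2] M [1.01 0.89 0.04] g 0.229 j [ 47.  10. -44.  33. -42. -30.]
```

View pics/w30.png

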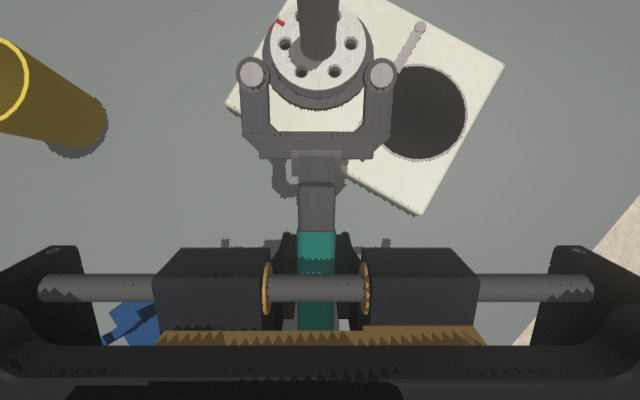

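View pics/s30.png

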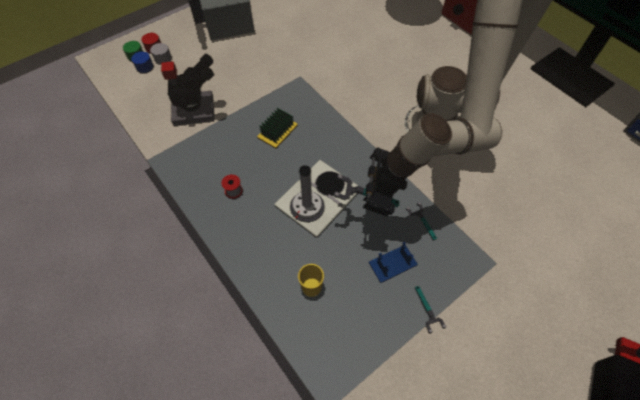

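```bash
python3 -c "
from h import *
c=cap('wrist');im=c['pixels']
a=cv2.resize(im[50:245,232:402],(523,600),interpolation=cv2.INTER_CUBIC)
cv2.imwrite('pics/c31.png',cv2.convertScaleAbs(a,alpha=1.4)[...,::-1])"
```

```text
(no output)
```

View pics/c31.png

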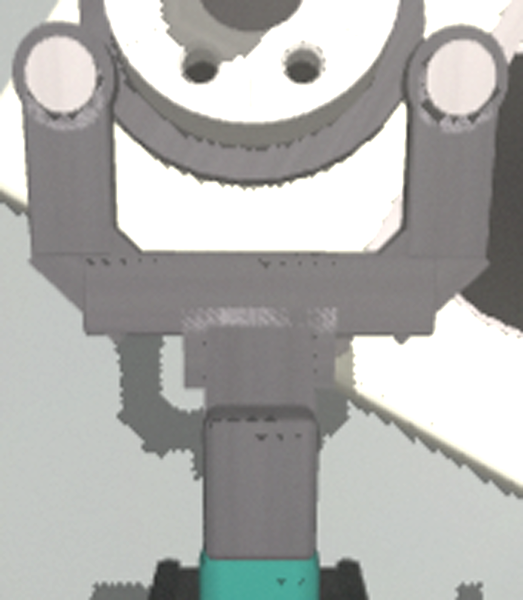

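Run:
```python
from pnp import *
c=cap('wrist');s=r.sense()
obj=[(110,31,-14),(110,-31,-14),(38,10,7),(38,-10,7),(83,0,-14),(118,31,-14),(118,-31,-14),(58,10,7),(58,-10,7)]
img=[(251.8,74.4),(381.8,75),(297.7,231),(335.4,231),(318,132.2),(251.8,57.8),(381.2,58.1),(299,184.5),(334.4,184.5)]
for sel in (slice(0,9),slice(0,7)):
    R,t,e=pnp(c,obj[sel],img[sel]);print(e.round(1).tolist())
    Rt=s['ee_rot'].T@R; tt=s['ee_rot'].T@(t-s['tcp_pos'])
    print('in tool: x axis',Rt[:,0].round(4),'y',Rt[:,1].round(4),'pitch',np.degrees(np.arctan2(-Rt[2,0],Rt[0,0])).round(2),'yaw',np.degrees(np.arctan2(Rt[1,0],Rt[0,0])).round(2),'org',tt.round(4))
    rep(R,t)
```

```text
err [4.41 2.34]
[[1.6, 0.4], [-1.5, 0.1], [-2.5, -1.8], [2.7, -1.8], [-1.3, -0.7], [1.0, -0.5], [-0.2, -0.5], [-4.3, 2.3], [4.4, 2.3]]
in tool: x axis [0.9947 0.0013 0.1029] y [ 1.2e-03 -1.0e+00  3.0e-04] pitch -5.91 yaw 0.07 org [-0.0153  0.0011 -0.0282]
org [0.4385 0.1478 0.1533] az -47.63 pitch 15.1 roll(y.z) -0.16
(110, 31, -28) [0.5378 0.0848 0.1548]
(110, -31, -28) [0.492 0.043 0.155]
(110, 0, -20) [0.5135 0.0655 0.1627]
(-80, 0, -7) [0.3876 0.2035 0.1257]
(70, 0, -14) [0.4864 0.0952 0.158 ]
(83, 0, -20) [0.4959 0.0847 0.1556]
err [1.6  1.07]
[[0.6, 1.1], [-0.5, 0.7], [-1.3, -0.5], [1.6, -0.5], [-1.3, 0.4], [-0.5, -0.6], [1.3, -0.6]]
in tool: x axis [ 0.9994  0.0011 -0.0355] y [ 0.001  -1.     -0.0021] pitch 2.03 yaw 0.06 org [-0.0183  0.0011 -0.0156]
org [0.4396 0.1465 0.1405] az -47.6 pitch 23.04 roll(y.z) -0.03
(110, 31, -28) [0.5381 0.0845 0.1578]
(110, -31, -28) [0.4923 0.0427 0.1578]
(110, 0, -20) [0.5131 0.0659 0.1651]
(-80, 0, -7) [0.3918 0.1988 0.1027]
(70, 0, -14) [0.4867 0.0948 0.155 ]
(83, 0, -20) [0.4963 0.0843 0.1546]
```

Run:
```python
from h import *
st()
deltaR([.475,.18,.15],tilt(-40,0))
deltaR([.5035,.3057,.14],tilt(-10.74,0))
```

```text
t 26.35 tcp [0.4557 0.1305 0.1325] az -47.54 z [ 0.2397 -0.2665 -0.9336] F [-0.8 -0.4 -4.1] M [ 0.91  0.96 -0.08] g 0.227 j [ 47.  11. -45.  33. -42. -30.]
p [0.475 0.18  0.15 ] delta [-0.626 -1.905 -0.998] [ 0.311 -4.192 -1.498] t 26.35
p [0.5035 0.3057 0.14  ] delta [-3.513 -6.138 -1.691] [ 1.382 -4.043 -7.283] t 26.35
```

>>> play_rows(
  deltas=[
    [-0.15,-0.4,-0.3,0.08,-1.2,-0.4,10],
    [-0.3,-0.9,-0.6,0.15,-2.4,-0.8,10],
    [-0.5,-1.5,-0.9,0.23,-3.5,-1.2,10],
    [-0.63,-1.9,-1,0.31,-4.19,-1.5,10],
    [-1.2,-2.8,-1.1,0.54,-4.16,-2.7,10],
    [-1.8,-3.7,-1.3,0.77,-4.13,-4,10],
    [-2.4,-4.6,-1.4,1,-4.1,-5.2,10],
    [-3,-5.5,-1.6,1.2,-4.07,-6.4,10],
    [-3.51,-6.14,-1.69,1.38,-4.04,-7.28,10],
    [-3.51,-6.14,-1.69,1.38,-4.04,-7.28,10],
    [-3.51,-6.14,-1.69,1.38,-4.04,-7.28,10],
  ],
)

```text
time_s: 27.45
tcp_pos: [0.5035, 0.3056, 0.1398]
ee_rot: [[0.982, -0.187, -0.001], [-0.187, -0.982, -0.002], [-0.001, 0.002, -1.0]]
wrist_force: [-0.4, -0.2, -4.8]
gripper_width: 0.225
```

Run:
```python
from h import *
st();cap('wrist','w32.png');cap('scene','s32.png');cap('top','t32.png')
deltaR([.5035,.3057,.14],tilt(-10.74,0))
```

```text
t 27.45 tcp [0.5035 0.3056 0.1398] az -10.79 z [-0.0011 -0.0018 -1.    ] F [-0.4 -0.2 -4.8] M [-0.1   0.14  0.03] g 0.225 j [ 47.  23. -11.   0. -56.  32.]
p [0.5035 0.3057 0.14  ] delta [-0.02  -0.013  0.045] [-0.005 -0.01  -0.015] t 27.6
```

View pics/w32.png

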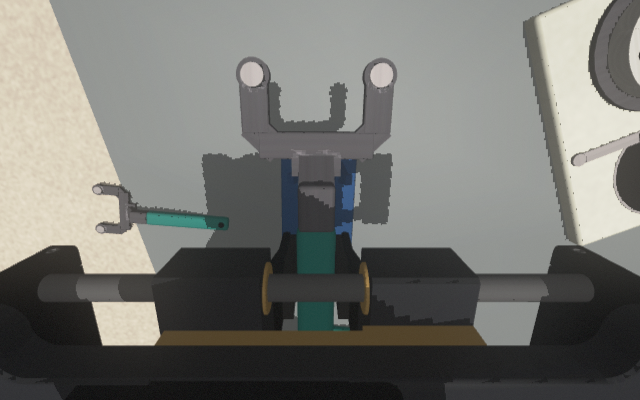

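View pics/s32.png

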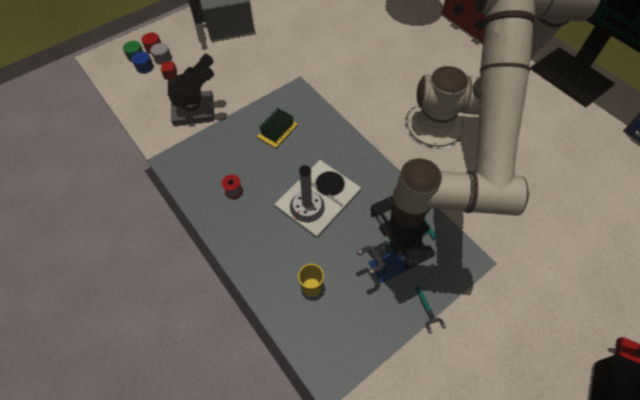

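View pics/t32.png

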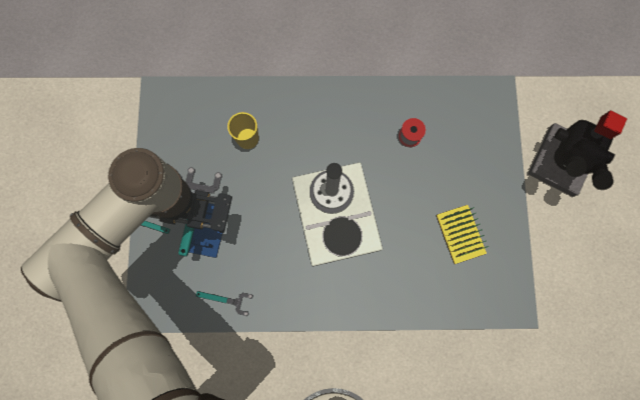

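Run:
```python
from h import *
c=cap('wrist');s=r.sense()
for z in(.1383,.1413,.1443,.1473,.1503):
    P=((back(c,[(251.8,74.2),(381.8,74.6)],z)-s['tcp_pos'])@s['ee_rot']);print(z,P.round(4).tolist(),'sep',np.linalg.norm(P[0]-P[1]).round(4))
for z in(.1625,.1653,.168):
    P=((back(c,[(297.7,231.5),(335.4,231.5)],z)-s['tcp_pos'])@s['ee_rot']);print(z,P.round(4).tolist())
```

```text
0.1383 [[0.0936, -0.0328, 0.0033], [0.0934, 0.0327, 0.0032]] sep 0.0655
0.1413 [[0.0933, -0.0322, 0.0003], [0.0931, 0.0321, 0.0002]] sep 0.0643
0.1443 [[0.093, -0.0316, -0.0027], [0.0928, 0.0315, -0.0028]] sep 0.0631
0.1473 [[0.0927, -0.031, -0.0057], [0.0926, 0.0309, -0.0058]] sep 0.0619
0.1503 [[0.0925, -0.0304, -0.0087], [0.0923, 0.0303, -0.0088]] sep 0.0607
0.1625 [[0.0182, -0.0096, -0.021], [0.0182, 0.0093, -0.021]]
0.1653 [[0.0194, -0.0094, -0.0238], [0.0194, 0.0091, -0.0238]]
0.168 [[0.0206, -0.0092, -0.0265], [0.0206, 0.0089, -0.0265]]
```

>>> play_rows(
  deltas=[
    [0,0,0.6,0,-0.1,0,10],
    [0,0,1.4,0,-0.3,0,10],
    [0,0,2.2,0,-0.3,0,10],
    [0,0,2.8,0,-0.3,0,10],
    [0,0,3.2,0,-0.3,0,10],
    [0,0,3.5,0,-0.3,0,10],
    [0,0,3.7,0,-0.3,0,10],
    [0,0,3.7,0,-0.3,0,10],
  ],
)

```text
time_s: 28.45
tcp_pos: [0.5041, 0.306, 0.0485]
ee_rot: [[0.982, -0.186, -0.025], [-0.186, -0.982, 0.005], [-0.026, -0.0, -1.0]]
wrist_force: [-0.4, -0.9, -5.7]
gripper_width: 0.22
```

Run:
```python
from h import *
st();c=cap('wrist','w33.png');t=cap('top')
a=cv2.resize(t['pixels'][150:270,160:250],(450,600),interpolation=cv2.INTER_CUBIC)
cv2.imwrite('pics/c33.png',cv2.convertScaleAbs(a,alpha=1.4)[...,::-1])
```

```text
t 28.45 tcp [0.5041 0.306  0.0485] az -10.75 z [-0.0251  0.0051 -0.9997] F [-0.4 -0.9 -5.7] M [-0.51  0.26  0.01] g 0.22 j [ 46.  29. -15.  -2. -46.  34.]
```

View pics/w33.png

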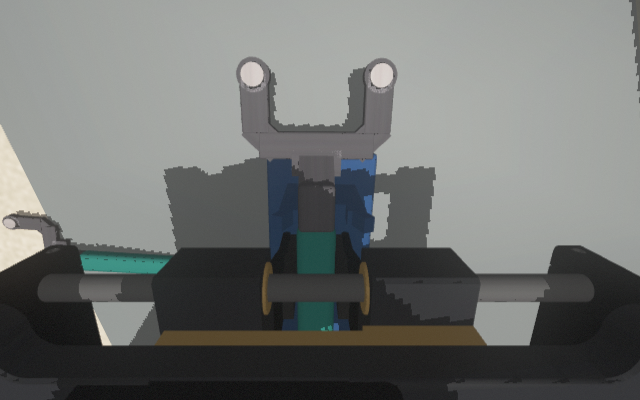

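View pics/c33.png

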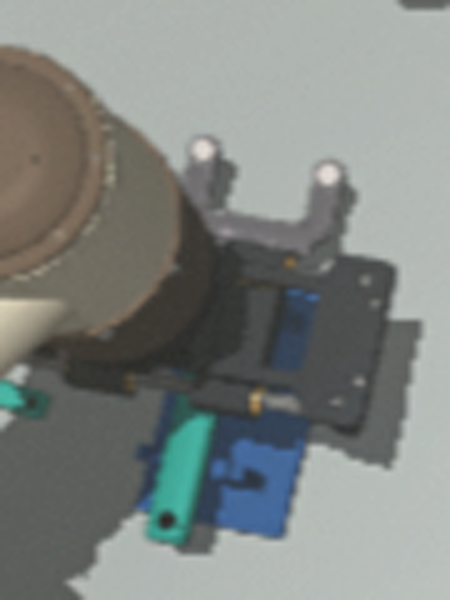

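>>> play_rows(
  deltas=[
    [0,0,0.1,0,0,0,10],
    [0,0,0.2,0,0,0,10],
    [0,0,0.3,0,0,0,10],
    [0,0,0.36,0,0,0,10],
    [0,0,0.36,0,0,0,10],
  ],
)

```text
time_s: 29.05
tcp_pos: [0.5049, 0.3061, 0.0415]
ee_rot: [[0.982, -0.187, -0.022], [-0.186, -0.982, 0.007], [-0.023, -0.002, -1.0]]
wrist_force: [2.2, -5.1, -3.1]
gripper_width: 0.225
```

```bash
python3 -c "
from h import *
st()"
```

```text
t 29.05 tcp [0.5049 0.3061 0.0415] az -10.75 z [-0.0221  0.0067 -0.9997] F [ 2.2 -5.1 -3.1] M [-1.47 -0.29 -0.15] g 0.225 j [ 46.  30. -16.  -2. -45.  34.]
```

>>> play_rows(
  deltas=[
    [0,0.06,-0.04,0,0,0,10],
    [0,0.08,0,0,0,0,10],
    [0,0.08,0.06,0,0,0,10],
    [0,0.08,0.06,0,0,0,10],
  ],
)

```text
time_s: 29.45
tcp_pos: [0.5048, 0.3056, 0.0391]
ee_rot: [[0.982, -0.186, -0.021], [-0.186, -0.983, 0.008], [-0.023, -0.004, -1.0]]
wrist_force: [2.5, -0.1, 0.2]
gripper_width: 0.228
```

```bash
python3 -c "
from h import *
st()"
```

```text
t 29.45 tcp [0.5048 0.3056 0.0391] az -10.7 z [-0.0214  0.008  -0.9997] F [ 2.5 -0.1  0.2] M [-0.13 -0.15 -0.08] g 0.228 j [ 46.  30. -16.  -2. -45.  34.]
```

>>> play_rows(
  deltas=[
    [0,0,0.03,0,0,0,10],
    [0,0,0.03,0,0,0,10],
  ],
)

```text
time_s: 29.65
tcp_pos: [0.5048, 0.3056, 0.0388]
ee_rot: [[0.982, -0.186, -0.021], [-0.185, -0.983, 0.008], [-0.022, -0.004, -1.0]]
wrist_force: [1.3, 0.3, 4.0]
gripper_width: 0.226
```

```bash
python3 -c "
from h import *
st();c=cap('wrist','w34.png')"
```

```text
t 29.65 tcp [0.5048 0.3056 0.0388] az -10.69 z [-0.0213  0.008  -0.9997] F [1.3 0.3 4. ] M [-0.13 -0.07 -0.12] g 0.226 j [ 46.  30. -16.  -2. -45.  34.]
```

View pics/w34.png

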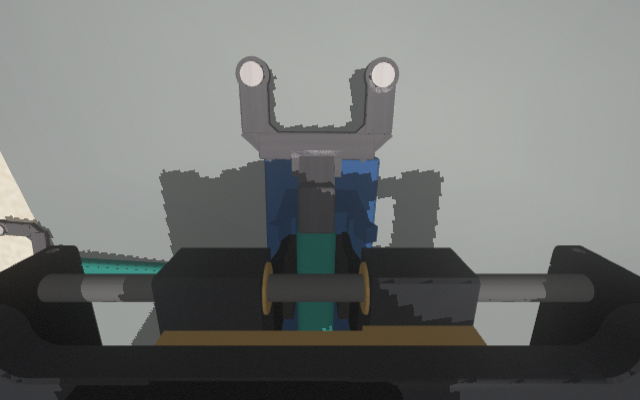

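Seated on the notch floors (vertical force now upward). Open the fingers.

>>> play_rows(
  deltas=[
    [0,0,0,0,0,0,24],
    [0,0,0,0,0,0,30],
    [0,0,0,0,0,0,45],
    [0,0,0,0,0,0,60],
    [0,0,0,0,0,0,70],
    [0,0,0,0,0,0,70],
    [0,0,0,0,0,0,70],
    [0,0,0,0,0,0,70],
  ],
)

```text
time_s: 30.5
tcp_pos: [0.5039, 0.3048, 0.0379]
ee_rot: [[0.982, -0.186, -0.023], [-0.186, -0.983, 0.007], [-0.024, -0.002, -1.0]]
wrist_force: [-0.2, -0.5, 0.3]
gripper_width: 0.77
```

```bash
python3 -c "
from h import *
st();c=cap('wrist','w35.png')"
```

```text
t 30.5 tcp [0.5039 0.3048 0.0379] az -10.73 z [-0.0235  0.0065 -0.9997] F [-0.2 -0.5  0.3] M [-0.07  0.11  0.02] g 0.77 j [ 46.  30. -16.  -2. -45.  34.]
```

View pics/w35.png

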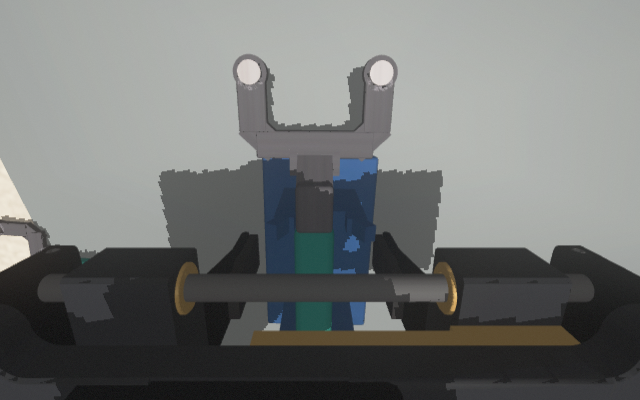

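>>> play_rows(
  deltas=[
    [0,0,-0.6,0,0,0,80],
    [0,0,-1.6,0,0,0,80],
    [0,0,-3,0,0,0,80],
    [0,0,-4.6,0,0,0,80],
    [-0.5,0,-6.2,0,0.3,0,80],
    [-1.5,0,-8,0,0.3,0,80],
    [-2.5,0,-9.5,0,0.3,0,80],
    [-3.2,0,-10,0,0.3,0,80],
    [-3.2,0,-10,0,0.3,0,80],
    [-3.2,0,-10,0,0.3,0,80],
  ],
)

```text
time_s: 31.55
tcp_pos: [0.4306, 0.3178, 0.2889]
ee_rot: [[0.983, -0.186, 0.001], [-0.186, -0.983, 0.001], [0.001, -0.001, -1.0]]
wrist_force: [0.9, 0.4, -0.7]
gripper_width: 0.916
```

```bash
python3 -c "
from h import *
st();c=cap('wrist','w36.png');cap('top','t36.png');s=cap('scene','s36.png')
a=cv2.resize(s['pixels'][220:300,340:430],(675,600),interpolation=cv2.INTER_CUBIC)
cv2.imwrite('pics/c36.png',cv2.convertScaleAbs(a,alpha=1.4)[...,::-1])"
```

```text
t 31.55 tcp [0.4306 0.3178 0.2889] az -10.7 z [ 0.001   0.0011 -1.    ] F [ 0.9  0.4 -0.7] M [-0.07  0.14 -0.  ] g 0.916 j [ 54.  11.  -6.   0. -73.  25.]
```

View pics/w36.png

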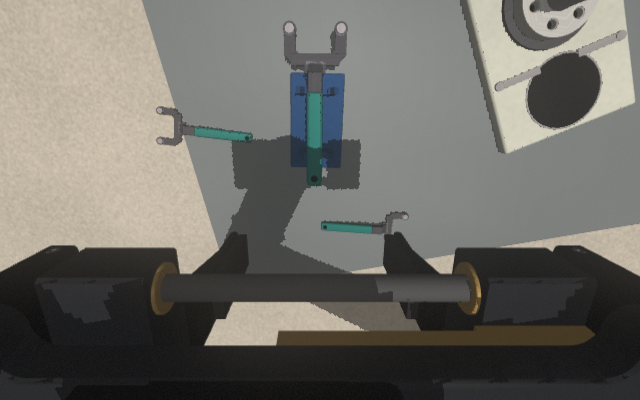

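View pics/c36.png

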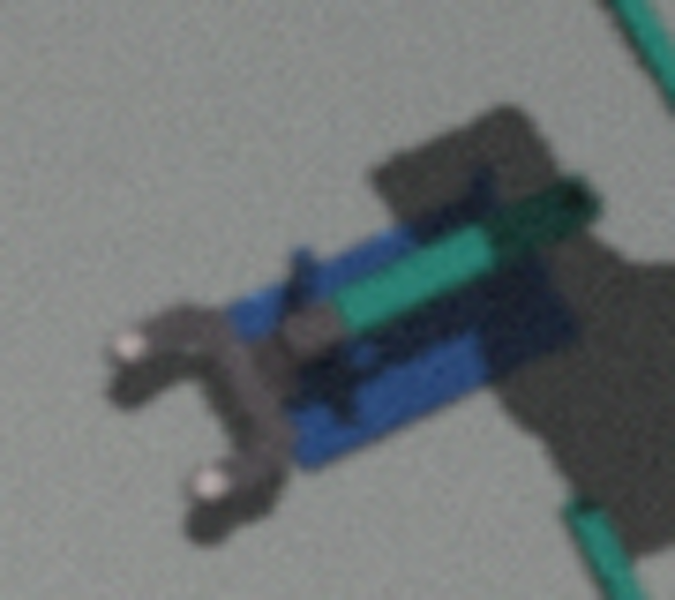

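View pics/t36.png

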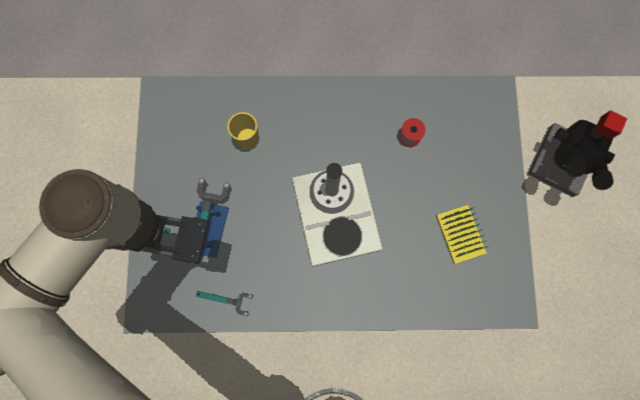

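```bash
python3 -c "
from h import *
c=cap('wrist');im=c['pixels']
a=cv2.resize(im[15:195,275:360],None,fx=3.3,fy=3.3,interpolation=cv2.INTER_CUBIC)
t=cap('top');b=cv2.resize(t['pixels'][165:215,295:370],None,fx=6.6,fy=6.6,interpolation=cv2.INTER_CUBIC)
o=np.zeros((600,790,3),np.uint8);o[:a.shape[0],:a.shape[1]]=a;o[:b.shape[0],290:290+b.shape[1]]=b
cv2.imwrite('pics/c37.png',cv2.convertScaleAbs(o,alpha=1.3)[...,::-1])"
```

```text
(no output)
```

View pics/c37.png

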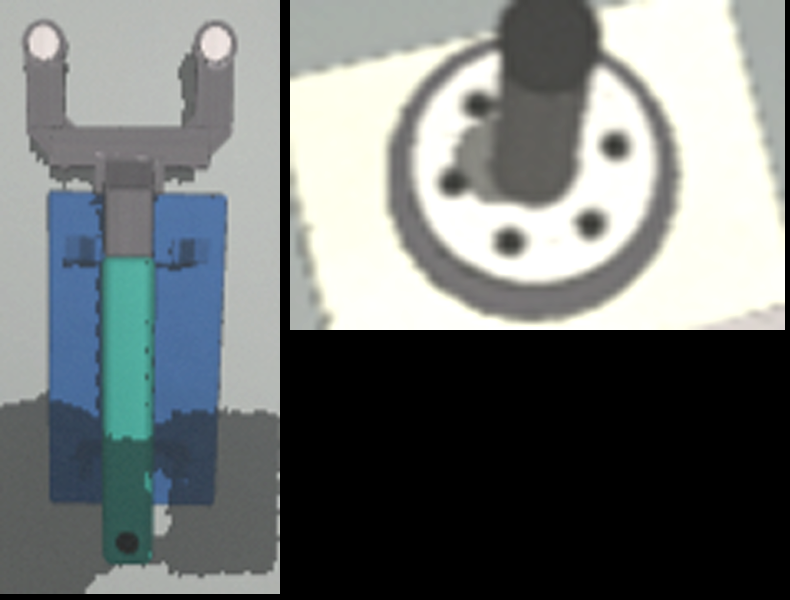

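Run:
```python
from pnp import *
from fit import fit
c=cap('wrist');g=lambda a:np.array(a,float)/3.3+[275,15]
p=back(c,g([(43,43),(216,43)]),.043);print('pins',p.round(4).tolist(),np.linalg.norm(p[0]-p[1]))
h=back(c,g([(127,543),(127,562)]),.064);print('hole,tail',h.round(4).tolist())
b=back(c,g([(103,257),(154,257)]),.064);print('border',b.round(4).tolist(),np.linalg.norm(b[0]-b[1]))
rc=back(c,g([(49,193),(227,197),(214,504),(49,501)]),.008);print('rest',rc.mean(0))
d=rc[0]+rc[1]-rc[2]-rc[3];ra=np.arctan2(d[1],d[0]);print('rest az',np.degrees(ra))
m=p.mean(0)[:2];ta=h[1][:2];v=m-ta;print('sp az',np.degrees(np.arctan2(v[1],v[0])),'len(190)',np.hypot(*v))
e=np.array([np.cos(ra),np.sin(ra)]);n=np.array([-e[1],e[0]])
for nm,o in(('from pins',m-.110*v/np.hypot(*v)),('from tail',ta+.080*v/np.hypot(*v))): print(nm,'dx',(o-rc.mean(0)[:2])@e,'dy',(o-rc.mean(0)[:2])@n)
obj=[(110,31,-14),(110,-31,-14),(38,10,7),(38,-10,7),(-71,0,7),(83,0,-14)]
R,t,er=pnp(c,obj,g([(43,43),(216,43),(103,257),(154,257),(127,543),(128,127)]));rep(R,t)
t=cap('top');f=lambda a:(np.array(a,float)-[290,0])/6.6+[295,165]
fit(t,f([(478,104),(453,182),(511,241),(591,224),(615,145)]),x0=(.575,-.002,12))
```

```text
pins [[0.6021, 0.319, 0.043], [0.5904, 0.2575, 0.043]] 0.06264941953921711
hole,tail [[0.4189, 0.3231, 0.064], [0.4113, 0.3246, 0.064]]
border [[0.5253, 0.3116, 0.064], [0.5218, 0.2934, 0.064]] 0.018548507395833476
rest [0.48613171 0.30715278 0.008     ]
rest az -11.994736590321953
sp az -11.118607897549754 len(190) 0.1884971206125529
from pins dx 0.0016515345423992007 dy 0.002703052579139523
from tail dx 0.003154238228045764 dy 0.0027260327087659086
err [0.67 0.22]
org [0.4869 0.3097 0.0529] az -11.05 pitch 3.8 roll(y.z) -0.15
(110, 31, -28) [0.6023 0.3187 0.0322]
(110, -31, -28) [0.5904 0.2579 0.0324]
(110, 0, -20) [0.5959 0.2884 0.0403]
(-80, 0, -7) [0.409  0.3249 0.0406]
(70, 0, -14) [0.5563 0.2961 0.0436]
(83, 0, -20) [0.5694 0.2936 0.0385]
collar [ 5.75000e-01 -2.50000e-03  1.24678e+01] res mm [ 0.1 -0.1  0.2 -0.3  0.2 -0.1  0.1 -0.3  0.2  0.1]
```

Run:
```python
from h import *
A=cv2.imread('pics/scene0.png')[220:300,340:430];B=cv2.imread('pics/s36.png')[220:300,340:430]
o=np.hstack([cv2.resize(x,(398,354),interpolation=cv2.INTER_CUBIC) for x in(A,B)]);cv2.imwrite('pics/c38.png',cv2.convertScaleAbs(o,alpha=1.4))
```

```text
(no output)
```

View pics/c38.png

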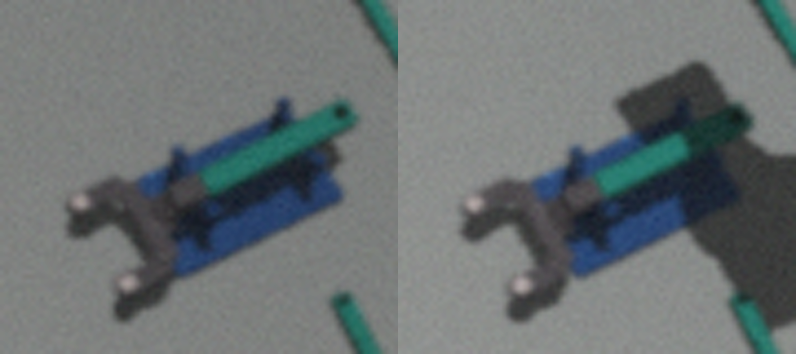

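```bash
python3 -c "
from h import *
st();print(r.finish_job())"
```

```text
t 31.9 tcp [0.4315 0.3177 0.2887] az -10.77 z [ 1.e-03 -1.e-04 -1.e+00] F [-0.1  0.9  0.2] M [-0.04  0.15  0.05] g 0.921 j [ 54.  11.  -6.   0. -73.  25.]
the job is handed in; nothing more can be done
None
```

I took the spanner off its rest, set both pins into opposite holes to about 7 mm, and swung it clockwise to the stop. It is now back on the rest and the job was handed in at about 32 s. No verdict is reported, so the points below are my own measurements.

**Collar:** when pushed further it no longer moved and the force rose. The last top-camera fit puts its line at 12.5°, against about 12° for the flange line. It started at 77.8°.

**Slip on the way:** when I drew the spanner off the collar the handle slid out of the fingers. The fork was left lying on the collar, with the tail on the bench. I re-gripped it with the tool tilted and the camera side turned round, lifted it clear, levelled it and laid it in the notches. The collar was still on its mark afterwards.

**Spanner on the rest:**

| Check | Last measurement | Limit |
|---|---|---|
| Offset along the handle | 2–3 mm | 16 mm |
| Offset across | about 2.7 mm | 8 mm |
| Yaw from the rest's axis | about 1° | about 9° |

- **Seating:** the weight was carried by the notch floors before I opened the fingers.
- **Pitch and height disagree:** the last wrist-camera pose fit gave 3.8° pitch and 53 mm height, which would sit at the edge of the 53–61 mm height limit. That fit is weak in pitch and height. The seating height from the arm was about 57 mm, and a before/after view from the scene camera shows the spanner lying almost as it did at the start.

The rack, spool and cup look unmoved in the last top view.

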